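# Stack the amber window into the lantern stand

### The arm

A 6-joint arm with a two-finger parallel gripper is mounted at the origin on the work surface. World frame = base frame: x ahead of the robot, y to its left, z up, the work surface at z = 0. Lengths are in m, angles in rad, forces in N, time in s.
With the tool pointing down it reaches from about 0.3 to 0.95 m from the base axis. Payload 3.1 kg.
Tool frame: the origin (TCP) lies at the very end of the fingers, on their centre line; the grasp point (between the pads) lies 19 mm behind it (r.grip_point_offset is the distance from the TCP to the grasp point, in m); z points along the fingers, x is the direction in which the jaws open and shut, and the axes are right-handed (so a half turn about z gives the same grasp; the last joint's range is limited). The gripper opens to 85 mm and grips with 20 to 120 N. Pads are 22 mm wide; open, the fingers measure 114 mm over their backs; the gripper's body (76 mm by 85 mm) begins 54 mm behind the grasp point. The pads swing forward as they close: fully open they stand 13 mm farther back than shut.
Start: joints at [-1.354, 0.308, 1.634, -0, 1.2, -0.07], TCP at [0.177, -0.599, 0.231] pointing down, gripper open.
Joint ranges: [-3.06, 3.06], [-0.79, 1.96], [0.05, 2.63], [-1.19, 4.34], [0.05, 2.64], [-2.94, 2.94]. Speed limits (rad/s): [2.79, 2.79, 3.14, 3.14, 3.14, 3.14].

### API

Orientations are given as a rotation vector (axis times angle).
In Python, from station import r gives the robot as it stands.
- The arm moves only by the tool move_arm, never from a script. Its argument "rows" is a list that holds one entry, the list of rows, each a list of 5 numbers: the closure, from -1 (fully open) to 1 (shut), so that 0 is half open, then the shift along the world's x, y, z in mm, then the turn about the world's z in degrees. In form: [[[fingers, dx, dy, dz, turn], ...]]. A call has 1 to 12 rows; each row is the pose to reach, as a shift and turn from the pose commanded when the call began; what a row does not reach only later rows make up. A row lasts 1/12 s, in which the tool goes at most 41.7 mm and 7.16 degrees, less where a joint would pass 70% of its speed; a pose out of reach is approached as far as the arm can. A call with a gripper value outside its range is refused whole. The fingers move at their own pace and stop on an object; "newtons" is the grip in N (left out, the last holds). Time passes only in rows, so rows that repeat a pose let the fingers close. It gives the time, the measured TCP pose, the force and the opening at its end, in the units of the state.
- r.sense(): the state, without advancing time (a new reading comes with each control period).
- r.grab_frame(name): name is "side" or "top"; returns the picture (480x640x3 uint8, red, green, blue); there is no depth.
- r.calibration(name): a dict with "vfov" (degrees; the focal length in pixels is half the picture's height over the tangent of half this angle, whatever the lens; pixels are square), "cx", "cy" (the principal point, pixels), "dist" ([k1, k2, p1, p2, k3] as OpenCV has them; the pictures are not rectified), "R" (3x3) and "t" (3): a world point X has camera coordinates R X + t. Camera axes: x right, y down, z forward; pixel columns grow to the right and rows downward; lengths in m; the calibration is good to about 2 mm. A picture is of the moment at which its call begins. calibration takes no time and is no camera call.
- r.finish_job(): hands the job in, once; it reports no verdict.
The state is a dict: "time_s": time; "joints": joint angles; "joint_vel": joint speeds; "joint_torque": joint torques, N m; "position": TCP position; "eef_rot": TCP orientation; "contact_force": force on the tool from outside, world axes, zero at the start; "moment": the same for the moment, N m; "width": finger opening in m.
Only numpy, scipy, OpenCV 4.12 (cv2) and the standard library are available. Lean on these libraries where they do the work, as an engineer would, in place of code of your own. Each camera call takes 0.05 s, during which the arm holds its last target.

### The job

Build up the lantern window on the little four-post wooden stand, in this order: lay the green wooden spacer ring flat on the seat between the posts and let go, then the amber glass disc flat on the green ring (set it down gently, never let it drop), then the brass retaining ring flat on top of the glass. Leave the wire spool, the glue gun and the scissors where they are.

Things in the scene. Friction and masses are not known exactly. Their poses are not given: they have to be found in the camera images.
- seat (a point): centre of the top face of the stand's round wooden seat (50 mm across), 24 mm above the table. The x and y axes, both ways, point through the four open gaps between the posts, each about 45 mm wide, through which fingers can reach down beside the stack; z is up. Place and yaw vary.
- stand: wooden stand, fixed to the table; origin under its centre, axes as the seat's. Dark base disc 104 mm across, 8 mm high, with the seat on it and four upright dark steel posts 10 mm thick, their axes 39 mm from the centre on the diagonals (45, 135, 225, 315 degrees from its x axis), their round tips 68 mm above the table. Between the posts there is room for a disc of 68 mm.
- spacer_mid (a point): centre (half-way up) of the green-painted wooden spacer ring: 64 mm outer diameter, 42 mm hole, 14 mm high, about 18 g; lies flat and loose on the table, z is its axis. Either face may be down.
- glass_mid (a point): centre (half-way up) of the solid amber glass disc: 64 mm diameter, 10 mm thick, about 75 g; lies flat and loose on the table, z is its axis.
- keeper_mid (a point): centre (half-way up) of the yellow brass retaining ring: 64 mm outer diameter, 44 mm hole, 12 mm high, about 150 g; lies flat and loose on the table, z is its axis. The three round parts swap places from one start to the next.
- spool: bystander: spool of gold wire with cardboard flanges, 72 mm across, 40 mm high, standing loose on the table; origin at the centre of its underside.
- glue_gun: bystander: black glue gun lying loose on its side, 180 mm long along its own x (nozzle to +x), grip sticking out 95 mm to its own +y, 38 mm high; origin on the underside of its barrel.
- scissors: bystander: scissors with blue handles lying loose and flat, 165 mm long along its own x (blades to +x), 85 mm wide across the handles, 11 mm high; origin on the underside near the pivot.
Not all that is in view belongs to the job. Leave any blue look-alike of the part that bears keeper_mid alone.

How it is judged:
By the outcome, as a careful person would: the job done as asked, in the order asked, and still so for the second after the job is handed in, with the robot touching nothing.
It also fails if it takes over 64 s, if anything falls off the work surface, if the arm or the gripper's body presses on something with over 40 N, if the wrist force passes 120 N, or if a joint passes its speed limit or range.

## Working session

There is one attempt and no reset: what is moved stays moved. The work goes in short steps, Python scripts to look and compute and a tool call to move; the robot and the scene stay as the last step left them, time stands still between calls to the robot, and variables do not carry over. Pictures are saved under pics/ and viewed, and the job is handed in when it is done.

Besides the shell and the picture viewer there is one more tool, called after "Request:" as a command line: name --argument value ..., lists and objects as JSON in quotes. move_arm: Moves the arm, as the interface text tells. Its arguments: {"type":"object","properties":{"rows":{"type":"array"},"newtons":{"type":"number"}},"required":["rows"]}

```bash
ls; mkdir -p pics; python3 - <<'E'
from station import r
import cv2
s=r.sense();print(s)
for n in("top","side"):
    f=r.grab_frame(n);cv2.imwrite(f"pics/{n}0.png",f[:,:,::-1]);print(n,r.calibration(n))
print(r.grip_point_offset)
E
```

```text
pics
{'time_s': 0.0, 'joints': array([-1.35369716e+00,  3.08991787e-01,  1.63518234e+00,  4.60940286e-05,
        1.19969400e+00, -6.97061125e-02]), 'joint_vel': array([ 0.00083472,  0.00113395,  0.00020797,  0.00232511,  0.00157062,
       -0.00053695]), 'joint_torque': array([-9.32116636e-04, -4.15253520e+01, -2.76664889e+01, -8.75321831e-06,
        1.03628595e-02,  2.14375052e-05]), 'position': array([ 0.17661324, -0.59867773,  0.23005731]), 'eef_rot': array([-2.51487626,  1.88028054,  0.0026613 ]), 'contact_force': array([-0.38049331, -0.4217123 , -0.08078505]), 'moment': array([0.03033154, 0.01965411, 0.00194059]), 'width': 0.08538900396349866}
top {'vfov': 43.34460180782684, 'cx': 317.63083243933005, 'cy': 247.9038075590471, 'dist': array([-0.01947139,  0.        ,  0.        ,  0.        ,  0.        ]), 'R': array([[-0.01588327, -0.99980717,  0.01154777],
       [-0.99350783,  0.01447991, -0.11283849],
       [ 0.11264952, -0.01326504, -0.99354624]]), 't': array([-0.0057249 ,  0.54859345,  1.20023466])}
side {'vfov': 57.01225375167637, 'cx': 327.2212940365199, 'cy': 238.4941464793249, 'dist': array([-0.10683714,  0.        ,  0.        ,  0.        ,  0.        ]), 'R': array([[ 0.96271635, -0.27007603,  0.01536789],
       [-0.19917461, -0.74613073, -0.6353097 ],
       [ 0.18304838,  0.60856214, -0.77210454]]), 't': array([-0.51621435,  0.12718402,  0.80257227])}
0.0187
```

View pics/top0.png

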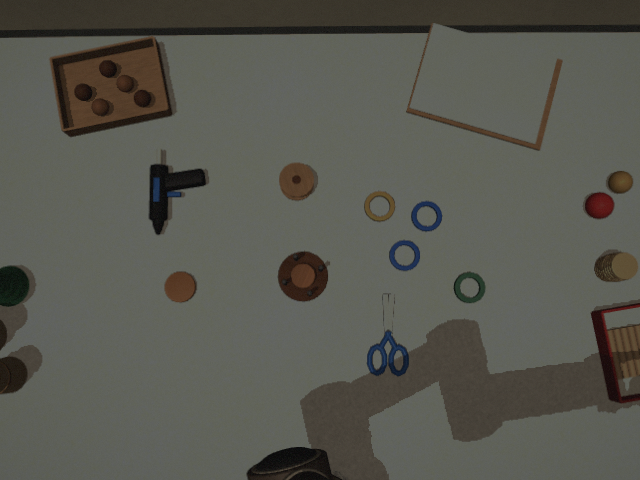

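View pics/side0.png

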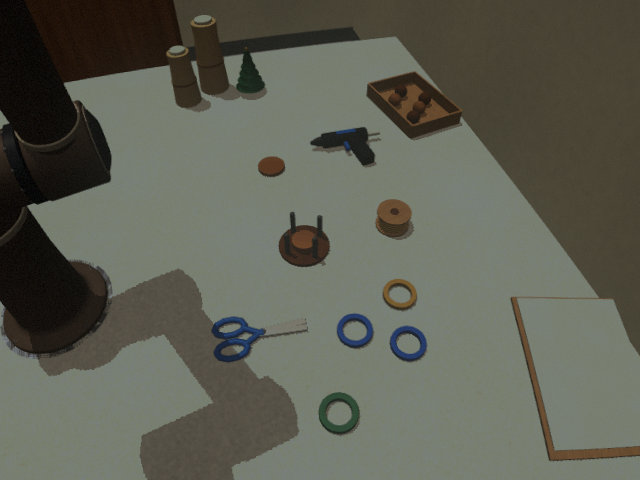

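The top view shows the stand at (303,276), green ring (469,287), brass ring (380,206), amber disc (180,287), spool (297,181) and scissors (388,345). Two blue look-alikes are at (427,216) and (404,255).

```bash
cat > h.py <<'E'
import cv2,numpy as np
from station import r
C={n:r.calibration(n) for n in("top","side")}
def K(n):
    c=C[n];f=240/np.tan(np.radians(c["vfov"])/2)
    return np.array([[f,0,c["cx"]],[0,f,c["cy"]],[0,0,1]]),np.array(c["dist"])
def ray(n,uv,z):
    k,d=K(n);p=cv2.undistortPoints(np.array([[uv]],float),k,d)[0,0]
    R=np.array(C[n]["R"]);t=np.array(C[n]["t"]);o=-R.T@t;v=R.T@np.array([p[0],p[1],1])
    return o+v*(z-o[2])/v[2]
def proj(n,X):
    k,d=K(n);R=np.array(C[n]["R"]);return cv2.projectPoints(np.array([X],float),cv2.Rodrigues(R)[0],np.array(C[n]["t"]),k,d)[0][0,0]
def save(n,name,box=None,s=1):
    f=r.grab_frame(n)
    cv2.imwrite(f"pics/{name}_full.png",f[:,:,::-1])
    g=f[:,:,::-1]
    if box: g=cv2.resize(g[box[1]:box[3],box[0]:box[2]],None,fx=s,fy=s,interpolation=cv2.INTER_CUBIC)
    cv2.imwrite(f"pics/{name}.png",g);return f
def blob(img,lo,hi,near,rad=35):
    hsv=cv2.cvtColor(img,cv2.COLOR_BGR2HSV);m=cv2.inRange(hsv,np.array(lo),np.array(hi))
    b=np.zeros_like(m);cv2.circle(b,near,rad,255,-1);m&=b
    c,_=cv2.findContours(m,cv2.RETR_EXTERNAL,cv2.CHAIN_APPROX_NONE)
    c=cv2.convexHull(max(c,key=cv2.contourArea));M=cv2.moments(c)
    return (M["m10"]/M["m00"],M["m01"]/M["m00"]),M["m00"],cv2.boundingRect(c)
E
python3 - <<'E'
from h import *
I={n:cv2.imread(f"pics/{n}0.png") for n in C}
for nm,h,lo,hi,pt,ps in [("green",.007,(45,70,30),(95,255,255),(469,287),(339,412)),("brass",.006,(8,90,50),(32,255,255),(380,206),(400,293)),("glass",.005,(3,90,50),(32,255,255),(180,287),(271,166))]:
    for n,p in(("top",pt),("side",ps)):
        c,a,b=blob(I[n],lo,hi,p);print(nm,n,np.round(c,1),a,b,np.round(ray(n,c,h)*1000,1))
a=cv2.resize(I["top"][236:316,263:343],None,fx=5,fy=5,interpolation=cv2.INTER_CUBIC)
b=cv2.resize(I["side"][200:280,264:344],None,fx=5,fy=5,interpolation=cv2.INTER_CUBIC)
cv2.imwrite("pics/stand.png",cv2.convertScaleAbs(np.hstack([a,b]),alpha=1.8))
E
```

```text
green top [469.2 287.4] 667.5 (455, 273, 30, 30) [ 464.3 -327.2    7. ]
green side [338.4 412.2] 1197.0 (319, 393, 40, 40) [ 463.  -325.6    7. ]
brass top [379.3 205.8] 680.0 (365, 191, 30, 30) [ 638.5 -145.4    6. ]
brass side [399.3 293.6] 768.0 (383, 279, 34, 30) [ 636.7 -143.4    6. ]
glass top [179.9 286.5] 709.5 (165, 272, 31, 30) [475.4 271.2   5. ]
glass side [270.6 165.6] 364.0 (258, 157, 26, 19) [472.3 273.8   5. ]
```

View pics/stand.png

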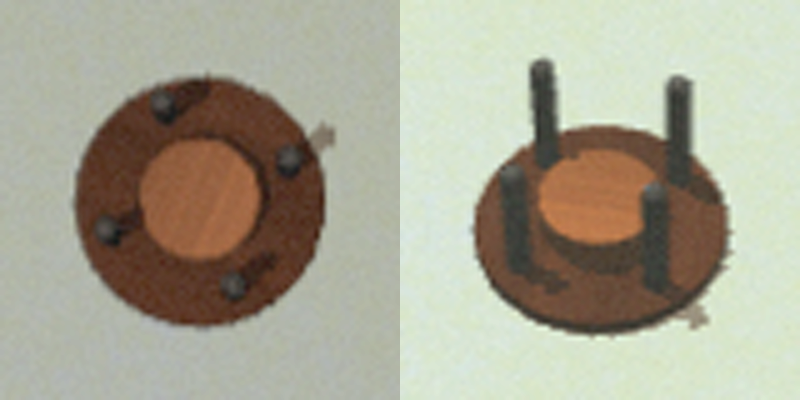

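Enlarged stand: post tips in the top crop at (162,101), (289,156), (108,228), (234,285). In the side crop they are at (542,62), (678,80), (511,169), (656,187).

```bash
python3 - <<'E'
from h import *
for n,P,o,off in(("top",[(163,102),(289,157),(108,229),(234,285)],(263,236),0),("side",[(542,65),(678,83),(512,172),(656,190)],(264,200),400)):
    X=np.array([ray(n,((u-off+.5)/5-.5+o[0],(v+.5)/5-.5+o[1]),.066) for u,v in P])*1000
    c=X.mean(0);d=X-c;a=np.degrees(np.arctan2(d[:,1],d[:,0]));
    print(n,c.round(1),np.hypot(d[:,0],d[:,1]).round(1),a.round(1),((a-45)%90).round(1))
for n,p,o in(("top",(199,198),(263,236)),("side",(200,197),(264,200))):
    print("seat",n,(1000*ray(n,((p[0]+.5)/5-.5+o[0],(p[1]+.5)/5-.5+o[1]),.024)).round(1))
s=r.sense();R=cv2.Rodrigues(s["eef_rot"])[0];print(R.round(3))
E
```

```text
top [492.8  17.4  66. ] [38.7 38.4 38.3 38.8] [  20.5  -69.1  110.8 -159.7] [65.5 65.9 65.8 65.3]
side [491.7  18.2  66. ] [39.3 38.6 39.2 39.3] [ 109.9   21.  -159.   -69.2] [64.9 66.  66.  65.8]
seat top [493.7  17.8  24. ]
seat side [491.6  17.4  24. ]
[[ 0.283 -0.959 -0.   ]
 [-0.959 -0.283  0.002]
 [-0.002 -0.    -1.   ]]
```

Request:
move_arm --rows '[[[-0.8,30,28,-10,6],[-0.8,60,57,-20,12],[-0.8,90,86,-30,18],[-0.8,120,114,-40,24],[-0.8,150,143,-50,30],[-0.8,180,171,-60,36],[-0.8,210,200,-70,42],[-0.8,240,228,-80,48],[-0.8,265,252,-90,49.2],[-0.8,280,266,-105,49.2],[-0.8,286.7,272.6,-120,49.2],[-0.8,286.7,272.6,-130,49.2]]]' --newtons 25

```text
time_s: 1.1
position: [0.4642, -0.3241, 0.0994]
eef_rot: [-3.07, 0.657, 0.003]
contact_force: [-1.0, -0.3, -0.5]
width: 0.077
```

```bash
python3 - <<'E'
from h import *
save("side","s1",(240,270,480,450),3);save("top","t1",(400,220,540,360),4);
s=r.sense();print(s["position"],s["contact_force"]);R=cv2.Rodrigues(s["eef_rot"])[0];print(np.degrees(np.arctan2(R[1,0],R[0,0])))
E
```

```text
[ 0.46168923 -0.32529737  0.09872815] [-0.25719055 -0.05025376 -0.62070263]
-24.29407690527148
```

View pics/s1.png

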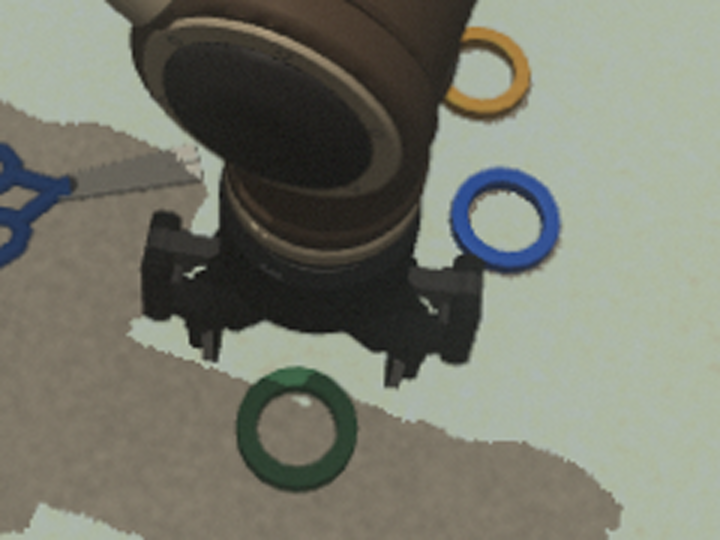

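View pics/t1.png

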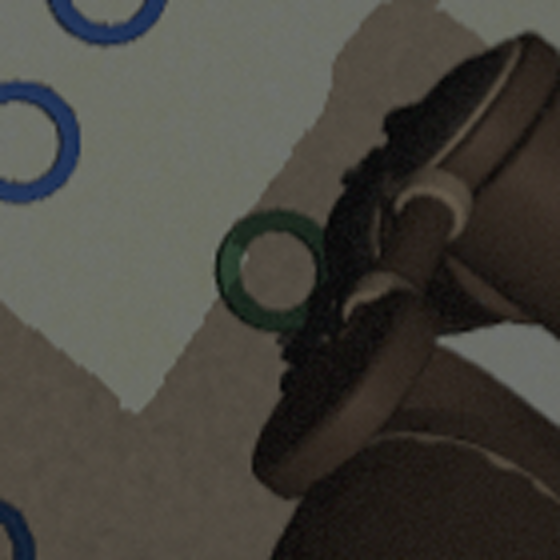

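Side view: fingertips at full-image (310,389) and (371,398), above the green ring at (339,412). The jaw is lined up over the ring.

```bash
python3 - <<'E'
from h import *
for z in (.095,.1,.105,.11,.115):
    a=ray("side",(309.8,389),z);b=ray("side",(371,398),z);print(z,((a+b)/2*1000).round(1),np.hypot(*(a-b)[:2]).round(4),np.degrees(np.arctan2(*(b-a)[1::-1])))
E
```

```text
0.095 [ 462.1 -326.9   95. ] 0.0872 -24.123566130314888
0.1 [ 461.4 -328.6  100. ] 0.0865 -24.123566130314902
0.105 [ 460.7 -330.3  105. ] 0.0857 -24.12356613031489
0.11 [ 460. -332.  110.] 0.085 -24.123566130314842
0.115 [ 459.3 -333.7  115. ] 0.0843 -24.123566130314877
```

Request:
move_arm --rows '[[[-0.8,1.5,-1,-20,0],[-0.8,1.5,-1,-40,0],[-0.8,1.5,-1,-60,0],[-0.8,1.5,-1,-75,0],[-0.8,1.5,-1,-84,0],[-0.8,1.5,-1,-89,0],[-0.8,1.5,-1,-91,0],[-0.8,1.5,-1,-91,0]]]'

```text
time_s: 1.87
position: [0.465, -0.3287, 0.0107]
eef_rot: [3.07, -0.664, 0.001]
contact_force: [-0.6, -0.2, 0.2]
width: 0.0766
```

```bash
python3 - <<'E'
from h import *
save("side","s2",(270,330,430,450),5)
s=r.sense();print(s["position"],s["contact_force"])
E
```

```text
[ 0.46534858 -0.32872617  0.01107084] [-0.0083468   0.15727405 -1.09512648]
```

View pics/s2.png

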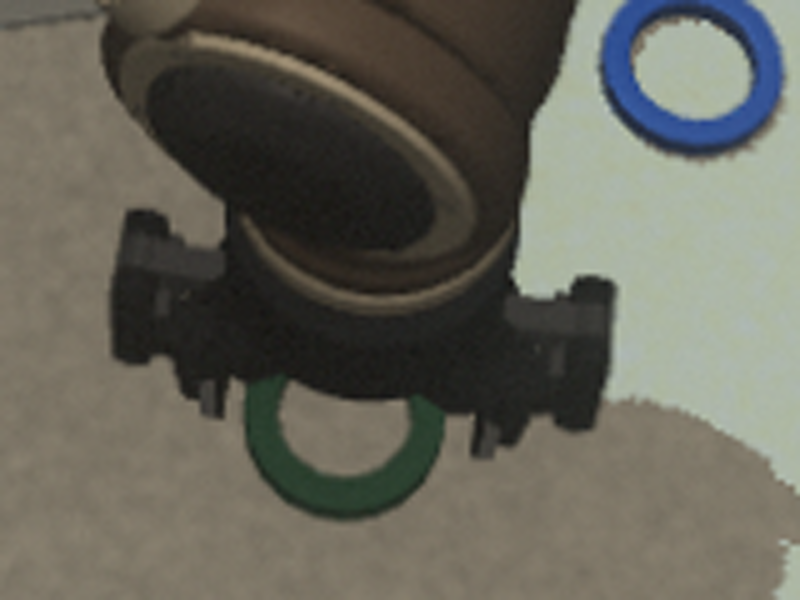

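Fingers straddle the ring: tips at full-image (312.4,413) and (366.6,421.4).

```bash
python3 - <<'E'
from h import *
for z in (.0,.005,.01,.015,.02,.025):
    a=ray("side",(312.2,412.5),z);b=ray("side",(366.8,421),z);print(z,((a+b)/2*1000).round(1),np.hypot(*(a-b)[:2]).round(4))
E
```

```text
0.0 [ 463.3 -331.     0. ] 0.0872
0.005 [ 462.7 -332.5    5. ] 0.0866
0.01 [ 462.1 -333.9   10. ] 0.086
0.015 [ 461.5 -335.3   15. ] 0.0854
0.02 [ 460.8 -336.7   20. ] 0.0848
0.025 [ 460.2 -338.2   25. ] 0.0841
```

Request:
move_arm --rows '[[[-0.8,-1,1,-2,0],[-0.8,-1,1,-4,0],[-0.8,-1,1,-6,0],[-0.8,-1,1,-7,0],[-0.8,-1,1,-7,0]]]'

```text
time_s: 2.33
position: [0.4639, -0.3267, 0.0031]
eef_rot: [-3.071, 0.663, 0.001]
contact_force: [0.0, 0.5, -0.7]
width: 0.0766
```

Request:
move_arm --rows '[[[-0.6,0,0,0,0],[-0.6,0,0,0,0],[-0.6,0,0,0,0]]]'

```text
time_s: 2.58
position: [0.4641, -0.3269, 0.0033]
eef_rot: [3.071, -0.663, 0.0]
contact_force: [0.3, 0.8, 0.2]
width: 0.068
```

Request:
move_arm --rows '[[[-0.4,0,0,0,0],[-0.4,0,0,0,0],[-0.4,0,0,0,0],[-0.4,0,0,0,0]]]' --newtons 25

```text
time_s: 2.92
position: [0.4641, -0.327, 0.004]
eef_rot: [3.071, -0.663, 0.0]
contact_force: [-1.8, 1.0, 5.3]
width: 0.0619
```

```bash
python3 - <<'E'
from h import *
save("side","s3",(270,330,430,450),5)
s=r.sense();print(s["position"],s["contact_force"],s["width"])
E
```

```text
[ 0.46415021 -0.32701024  0.00399475] [-2.05049233  1.72734628  6.63236508] 0.061573672059141604
```

View pics/s3.png

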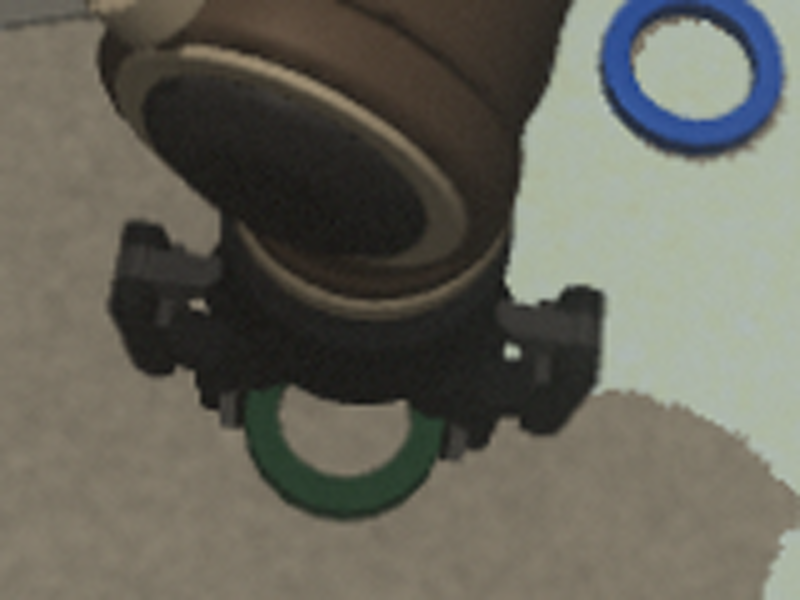

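```bash
python3 - <<'E'
from h import *
a=np.radians(-24.4);x=np.array([np.cos(a),np.sin(a)]);y=np.array([-x[1],x[0]])
T=np.array([.4641,-.3270]);G=np.array([.4637,-.3264])
def cr(p): return ((np.array(p)-(270,330)+.5)*5-.5).round(0)
for z in(.003,.014):
  for s in(-1,1):
    print(z,s,[cr(proj("side",[*(T+x*s*.032+y*w),z])) for w in(-.011,.011)], "ring",cr(proj("side",[*(G+x*s*.032),z])))
# ring bottom edge
print([cr(proj("side",[*(G+.032*np.array([np.cos(t),np.sin(t)])),.014])) for t in np.radians([-115,-135,-95])])
I=cv2.imread("pics/s3_full.png");print(blob(I,(45,70,20),(95,255,255),(339,412)))
E
```

```text
0.003 -1 [array([242., 439.]), array([254., 371.])] ring [246. 403.]
0.003 1 [array([445., 470.]), array([452., 402.])] ring [447. 434.]
0.014 -1 [array([242., 428.]), array([254., 359.])] ring [246. 392.]
0.014 1 [array([447., 460.]), array([455., 390.])] ring [449. 423.]
[array([332., 510.]), array([298., 498.]), array([369., 510.])]
((337.4904982023626, 419.4201335387775), 649.0, (319, 408, 39, 25))
```

Request:
move_arm --rows '[[[-0.3,0,0,2,0],[-0.3,0,0,5,0],[-0.3,0,0,10,0],[-0.3,0,0,18,0],[-0.3,0,0,28,0],[-0.3,0,0,40,0],[-0.3,0,0,52,0],[-0.3,0,0,60,0],[-0.3,0,0,60,0]]]' --newtons 30

```text
time_s: 3.72
position: [0.4658, -0.3284, 0.0664]
eef_rot: [3.068, -0.662, 0.008]
contact_force: [-0.2, 0.1, -0.1]
width: 0.0615
```

```bash
python3 - <<'E'
from h import *
save("side","s4",(270,310,430,430),5)
s=r.sense();print(s["position"],s["contact_force"],s["width"])
E
```

```text
[ 0.46514961 -0.32783062  0.06522044] [ 0.78334597 -0.22950036 -0.8192006 ] 0.06171829705449658
```

View pics/s4.png

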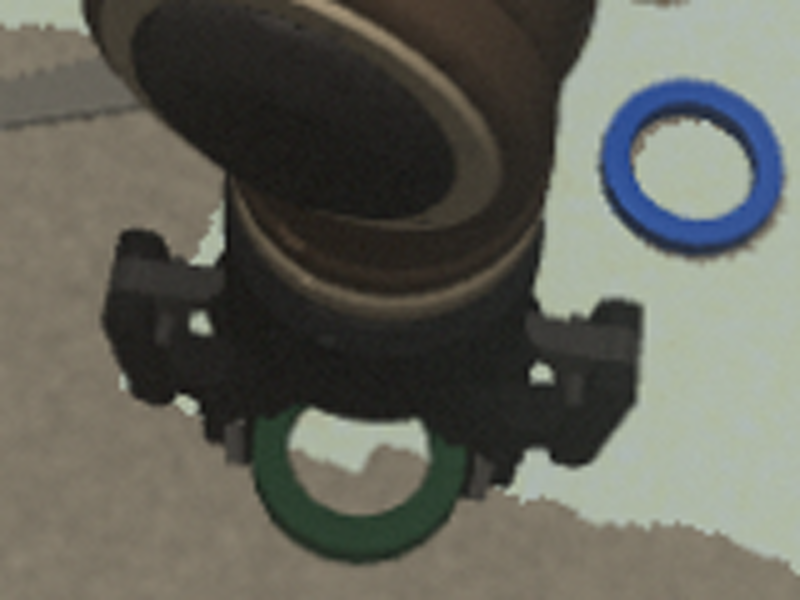

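The ring is lifted and flat, at crop (360,480) with its near edge at y=562. I'll measure its offset from the TCP.

```bash
cat >> h.py <<'E'
from scipy.optimize import least_squares
def arc(img,n,lo,hi,near,zb,rad=35,R=.032):
    """lower silhouette arc -> bottom plane zb -> circle centre (mm)"""
    hsv=cv2.cvtColor(img,cv2.COLOR_BGR2HSV);m=cv2.inRange(hsv,np.array(lo),np.array(hi))
    b=np.zeros_like(m);cv2.circle(b,near,rad,255,-1);m&=b
    P=[]
    cols=np.where(m.any(0))[0];w=cols[-1]-cols[0]
    for u in cols:
        if u-cols[0]>.15*w and cols[-1]-u>.15*w:
            P.append(ray(n,(u,np.where(m[:,u])[0].max()+.5),zb)[:2])
    P=np.array(P);f=lambda c:np.hypot(*(P-c).T)-R
    s=least_squares(f,P.mean(0)+[0,.02],loss="soft_l1",f_scale=.001)
    return s.x*1000,np.sqrt(np.mean(s.fun**2))*1000
E
python3 - <<'E'
from h import *
lo,hi=(45,70,20),(95,255,255)
print(arc(cv2.imread("pics/side0.png"),"side",lo,hi,(339,412),0))
print(arc(cv2.imread("pics/s2_full.png"),"side",lo,hi,(339,412),0))
print(arc(cv2.imread("pics/s3_full.png"),"side",lo,hi,(339,412),0))
for z in(.059,.061,.063):print(arc(cv2.imread("pics/s4_full.png"),"side",lo,hi,(342,403),z))
E
```

```text
(array([ 464.28615504, -322.25111229]), np.float64(0.5098992931065214))
(array([ 464.85972924, -322.05593162]), np.float64(0.7098320349078556))
(array([ 465.11092533, -322.08922954]), np.float64(0.6862207135381435))
(array([ 467.39844193, -322.35416854]), np.float64(0.8358821856604517))
(array([ 467.14892399, -322.90192476]), np.float64(0.8346140057043676))
(array([ 466.89939913, -323.44975428]), np.float64(0.8333947850617578))
```

Request:
move_arm --rows '[[[-0.3,0,5,20,0],[-0.3,2,20,40,0],[-0.3,4,50,55,0],[-0.3,7,85,60,0],[-0.3,10,122,60,0],[-0.3,13,160,60,0],[-0.3,16,198,60,0],[-0.3,19,236,60,0],[-0.3,22,274,60,0],[-0.3,25,308,60,0],[-0.3,27,332,60,0],[-0.3,28,344,60,0]]]'

```text
time_s: 4.77
position: [0.4913, 0.0199, 0.1228]
eef_rot: [-3.071, 0.659, 0.002]
contact_force: [-0.8, -1.2, -0.5]
width: 0.0615
```

Request:
move_arm --rows '[[[-0.3,0,0,0,0],[-0.3,0,0,-10,0],[-0.3,0,0,-20,0],[-0.3,0,0,-26,0],[-0.3,0,0,-30,0],[-0.3,0,0,-30,0]]]'

```text
time_s: 5.27
position: [0.4905, 0.0161, 0.0915]
eef_rot: [3.07, -0.666, -0.006]
contact_force: [-0.4, 0.4, 0.5]
width: 0.0614
```

```bash
python3 - <<'E'
from h import *
save("side","s5",(230,150,390,290),5);save("top","t5",(243,216,363,336),5)
s=r.sense();print(s["position"],s["contact_force"],s["width"])
a=cv2.imread("pics/s5.png");b=cv2.imread("pics/t5.png");b=cv2.resize(b,(700,700))
E
```

```text
[0.49167761 0.01637958 0.09275774] [-0.21060223  0.22892338 -1.04583681] 0.061611202671981585
```

View pics/s5.png

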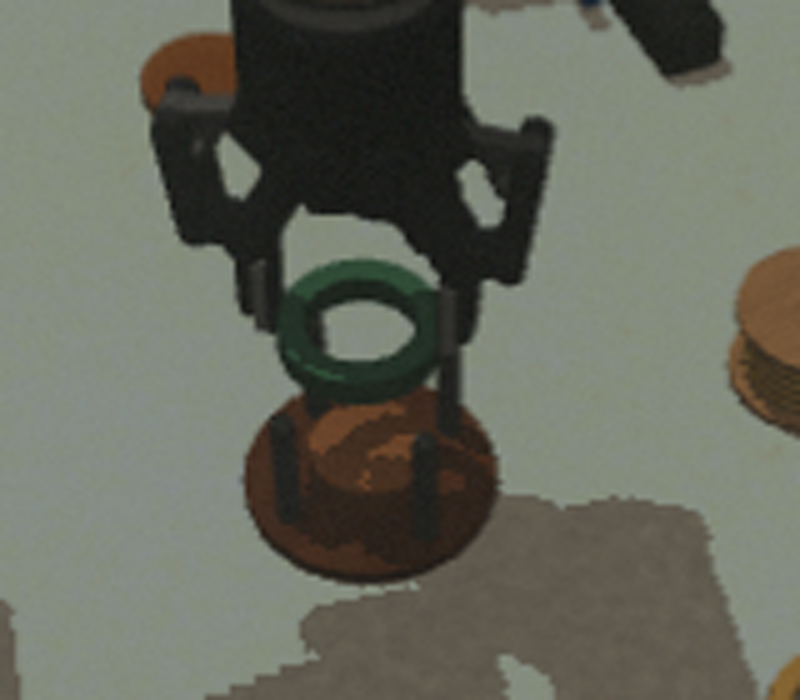

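View pics/t5.png

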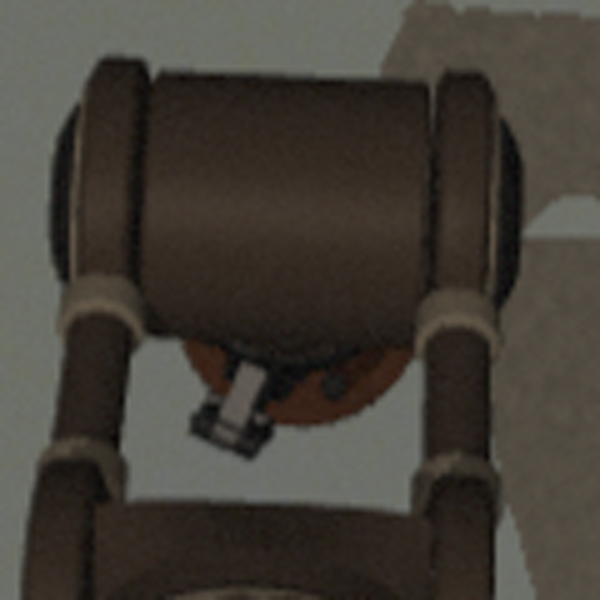

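Side view: the ring is over the stand, centre ~crop (360,330), with the post tips just below. In the top view the wrist hides it.

```bash
python3 - <<'E'
from h import *
for lo in((40,40,8),(40,60,8),(45,70,20)):
    hi=(98,255,255)
    print(arc(cv2.imread("pics/side0.png"),"side",lo,hi,(339,412),0,27))
    for z in(.086,.0885,.091):print("  ",arc(cv2.imread("pics/s5_full.png"),"side",lo,hi,(302,215),z,24))
I=cv2.imread("pics/s5_full.png");a=np.radians(-24.4);
hsv=cv2.cvtColor(I,cv2.COLOR_BGR2HSV);m=cv2.inRange(hsv,(40,40,8),(98,255,255))[195:240,280:325];print(cv2.boundingRect(m))
for c in((492.3,17.7),):
  for z in(.0885,.1025):
    P=np.array([proj("side",[c[0]/1e3+.032*np.cos(t),c[1]/1e3+.032*np.sin(t),z]) for t in np.linspace(0,6.28,72)])
    print(z,P.min(0),P.max(0))
E
```

```text
(array([ 463.55850688, -324.62444041]), np.float64(0.6288364140578814))
   (array([489.81956611,  19.95187242]), np.float64(1.0835710742407705))
   (array([489.36489323,  17.87706591]), np.float64(1.0807463414360812))
   (array([488.91024049,  15.80207064]), np.float64(1.0782373655991409))
(array([ 463.86653465, -322.59883064]), np.float64(0.6230346015514292))
   (array([490.71754696,  28.06662397]), np.float64(3.017748914786129))
   (array([490.28790067,  25.94750251]), np.float64(3.005604345378154))
   (array([489.85846261,  23.82829708]), np.float64(2.993487319229))
(array([ 464.28615504, -322.25111229]), np.float64(0.5098992931065214))
   (array([490.77577468,  30.45971676]), np.float64(1.4089335770676272))
   (array([490.35632038,  28.32760218]), np.float64(1.4041130046698178))
   (array([489.93698379,  26.19530813]), np.float64(1.3993441176228474))
(1, 0, 44, 36)
0.0885 [286.11373263 204.9420541 ] [319.98143489 230.03695737]
0.1025 [285.6953335 199.8714413] [320.00273911 225.03720027]
```

Request:
move_arm --rows '[[[-0.3,0.5,1,-6,0],[-0.3,0.5,1,-12,0],[-0.3,0.5,1,-18,0],[-0.3,0.5,1,-22,0],[-0.3,0.5,1,-26,0],[-0.3,0.5,1,-30,0],[-0.3,0.5,1,-34,0],[-0.3,0.5,1,-34,0]]]'

```text
time_s: 6.03
position: [0.4918, 0.0182, 0.0584]
eef_rot: [3.071, -0.663, -0.003]
contact_force: [0.2, 0.8, 0.2]
width: 0.0619
```

```bash
python3 - <<'E'
from h import *
save("side","s6",(230,150,390,290),5)
s=r.sense();print(s["position"],s["contact_force"],s["width"])
E
```

```text
[0.49200908 0.01818584 0.05871104] [-0.6623868   0.11072738 -0.23512621] 0.061570120811585964
```

View pics/s6.png

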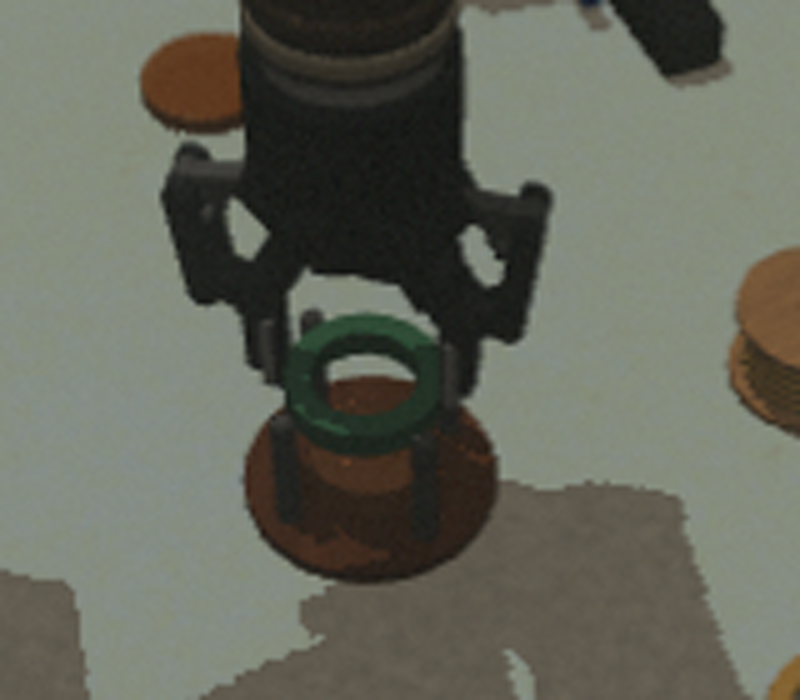

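```bash
python3 - <<'E'
from h import *
c=(492.3,17.7)
for zb in(.05,.055,.06,.065):
    Q=[]
    for z in(zb,zb+.014): Q+= [proj("side",[c[0]/1e3+.032*np.cos(t),c[1]/1e3+.032*np.sin(t),z]) for t in np.linspace(0,6.28,72)]
    Q=np.array(Q);print(zb,((Q.min(0)-(230,150)+.5)*5).round(),((Q.max(0)-(230,150)+.5)*5).round())
for k in range(4):
    t=np.radians(65.6+45+90*k);print(((proj("side",[c[0]/1e3+.039*np.cos(t),c[1]/1e3+.039*np.sin(t),.068])-(230,150)+.5)*5).round())
E
```

```text
0.05 [287. 320.] [452. 468.]
0.055 [286. 311.] [452. 460.]
0.06 [285. 303.] [452. 452.]
0.065 [284. 294.] [452. 443.]
[313. 314.]
[284. 419.]
[428. 438.]
[451. 331.]
```

Request:
move_arm --rows '[[[-0.3,0,0,-5,0],[-0.3,0,0,-10,0],[-0.3,0,0,-15,0],[-0.3,0,0,-20,0],[-0.3,0,0,-25,0],[-0.3,0,0,-27,0],[-0.3,0,0,-27,0]]]'

```text
time_s: 6.67
position: [0.4917, 0.0181, 0.0314]
eef_rot: [3.071, -0.663, -0.003]
contact_force: [0.0, 0.1, -0.3]
width: 0.0617
```

Request:
move_arm --rows '[[[-0.3,0,0,-1,0],[-0.3,0,0,-2,0],[-0.3,0,0,-3,0],[-0.3,0,0,-3,0]]]'

```text
time_s: 7.0
position: [0.4925, 0.0181, 0.0293]
eef_rot: [-3.071, 0.663, -0.0]
contact_force: [-0.9, 0.5, -0.4]
width: 0.0618
```

```bash
python3 - <<'E'
from h import *
save("side","s7",(230,150,390,290),5)
s=r.sense();print(s["position"],s["contact_force"],s["width"])
E
```

```text
[0.49253228 0.01810808 0.02934798] [-0.33231334 -0.11708935 -0.27777646] 0.06160631834376571
```

View pics/s7.png

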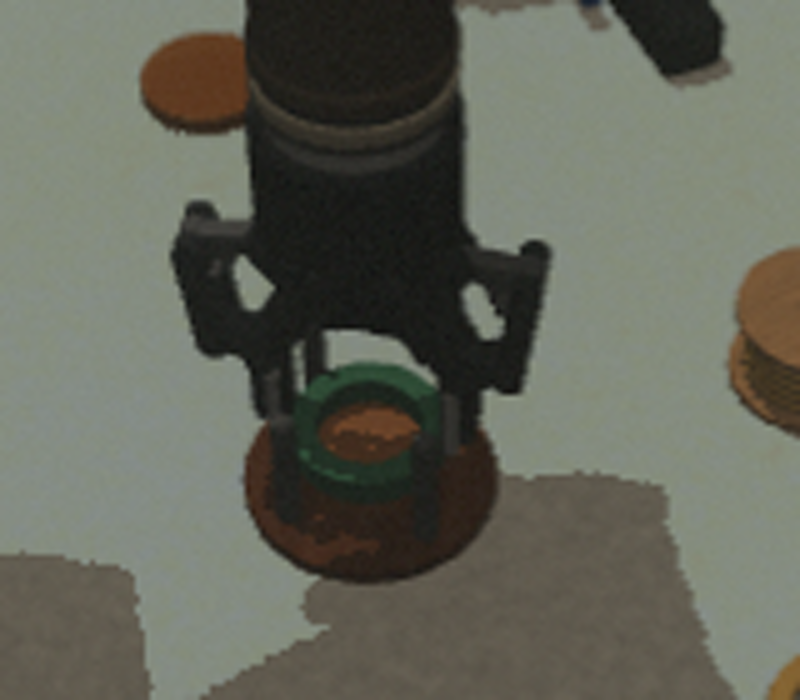

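The ring is between the posts, just above the seat, with no contact yet.

Request:
move_arm --rows '[[[-0.3,0,0,-1,0],[-0.3,0,0,-1,0],[-0.3,0,0,-2,0],[-0.3,0,0,-2,0]]]'

```text
time_s: 7.38
position: [0.4926, 0.0181, 0.0281]
eef_rot: [3.071, -0.663, -0.001]
contact_force: [-2.0, -0.4, 6.4]
width: 0.0615
```

Request:
move_arm --rows '[[[-0.3,0,0,-1,0],[-0.3,0,0,-1,0],[-0.3,0,0,-1,0]]]'

```text
time_s: 7.63
position: [0.4926, 0.0181, 0.028]
eef_rot: [3.071, -0.663, -0.001]
contact_force: [-3.6, 0.7, 13.5]
width: 0.0616
```

Request:
move_arm --rows '[[[-0.3,0,0,1.5,0],[-0.8,0,0,1.5,0],[-0.8,0,0,1.5,0],[-0.8,0,0,1.5,0],[-0.8,0,0,10,0],[-0.8,0,0,30,0],[-0.8,0,0,55,0],[-0.8,0,0,80,0],[-0.8,0,0,110,0],[-0.8,0,30,120,0],[-0.8,0,65,120,0],[-0.8,0,105,120,0]]]'

```text
time_s: 8.63
position: [0.4938, 0.1234, 0.1485]
eef_rot: [-3.069, 0.667, -0.006]
contact_force: [0.0, -0.0, -0.1]
width: 0.0766
```

```bash
python3 - <<'E'
from h import *
save("side","s8",(230,150,390,290),5);save("top","t8",(243,216,363,336),5)
s=r.sense();print(s["position"],s["contact_force"],s["width"])
a=cv2.resize(cv2.imread("pics/s8.png"),(480,420));b=cv2.resize(cv2.imread("pics/t8.png"),(320,420))
cv2.imwrite("pics/st8.png",np.hstack([a,cv2.resize(cv2.imread("pics/t8.png"),(320,320)) if 0 else cv2.copyMakeBorder(cv2.resize(cv2.imread("pics/t8.png"),(320,320)),0,100,0,0,cv2.BORDER_CONSTANT)]))
E
```

```text
[0.49269902 0.12764457 0.14745031] [-0.14311529 -0.74232898 -1.10375324] 0.07681229749364953
```

View pics/st8.png

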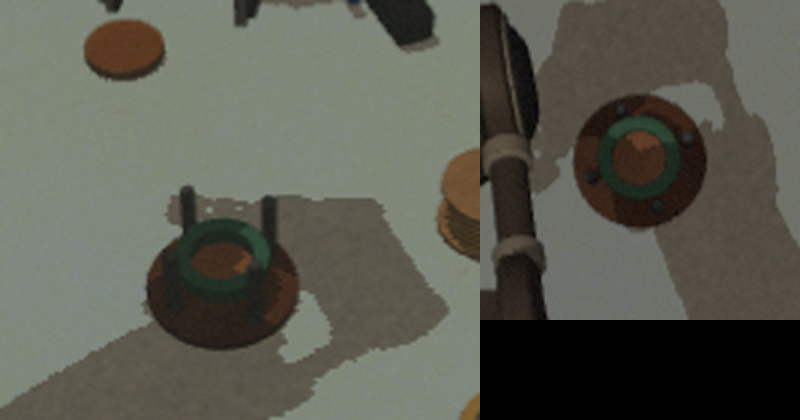

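The green ring sits flat and centred between the posts in both views. Next is the glass.

Request:
move_arm --rows '[[[-0.8,-5,40,0,0],[-0.8,-10,80,0,0],[-0.8,-15,115,-10,0],[-0.8,-18,138,-30,0],[-0.8,-18.8,148.9,-55,0],[-0.8,-18.8,148.9,-80,0],[-0.8,-18.8,148.9,-105,0],[-0.8,-18.8,148.9,-120,0],[-0.8,-18.8,148.9,-127,0],[-0.8,-18.8,148.9,-127,0],[-0.8,-18.8,148.9,-127,0]]]'

```text
time_s: 9.65
position: [0.474, 0.2717, 0.0195]
eef_rot: [3.071, -0.664, -0.0]
contact_force: [0.4, -1.2, 0.2]
width: 0.0768
```

```bash
python3 - <<'E'
from h import *
save("side","s9",(190,80,350,220),5)
s=r.sense();print(s["position"],s["contact_force"],s["width"])
E
```

```text
[0.47473742 0.27208243 0.02028529] [-0.15348629 -0.31789878  0.18613875] 0.07686015756582962
```

View pics/s9.png

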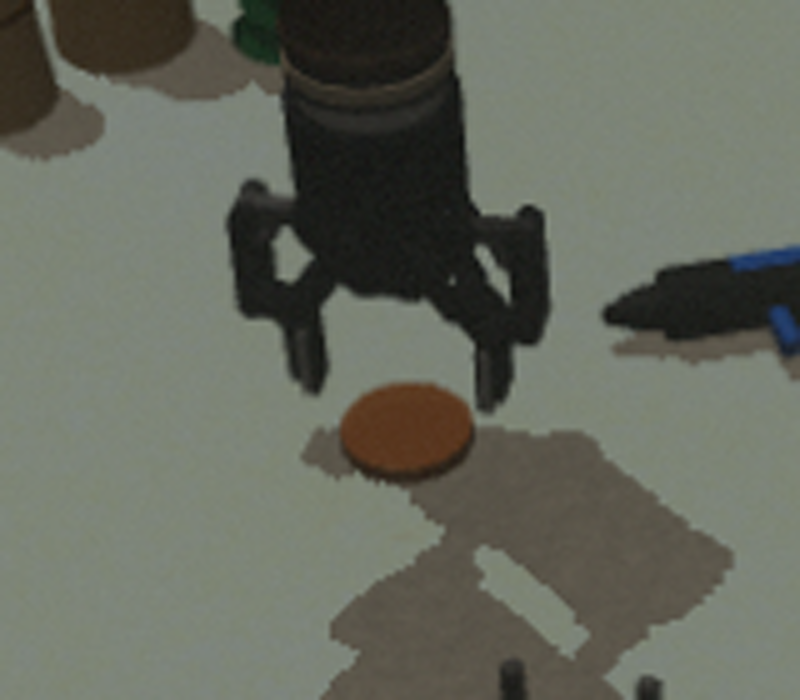

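The fingertips are at crop (313,392) and (487,408), straddling the amber disc at (407,430).

Request:
move_arm --rows '[[[-0.8,0,0,-6,0],[-0.8,0,0,-11,0],[-0.8,0,0,-15,0],[-0.8,0,0,-16.5,0],[-0.8,0,0,-16.5,0],[-0.6,0,0,-16.5,0],[-0.6,0,0,-16.5,0],[-0.3,0,0,-16.5,0],[-0.3,0,0,-16.5,0],[-0.3,0,0,-16.5,0],[-0.3,0,0,-16.5,0]]]' --newtons 40

```text
time_s: 10.62
position: [0.4784, 0.2737, 0.0061]
eef_rot: [-3.066, 0.662, -0.012]
contact_force: [3.1, -0.8, 9.7]
width: 0.0556
```

```bash
python3 - <<'E'
from h import *
save("side","s10",(190,80,350,220),5)
s=r.sense();print(s["position"],s["contact_force"],s["width"])
E
```

```text
[0.47840812 0.27362828 0.00603198] [ 2.96682293 -0.813044    8.55418823] 0.055209716245223014
```

View pics/s10.png

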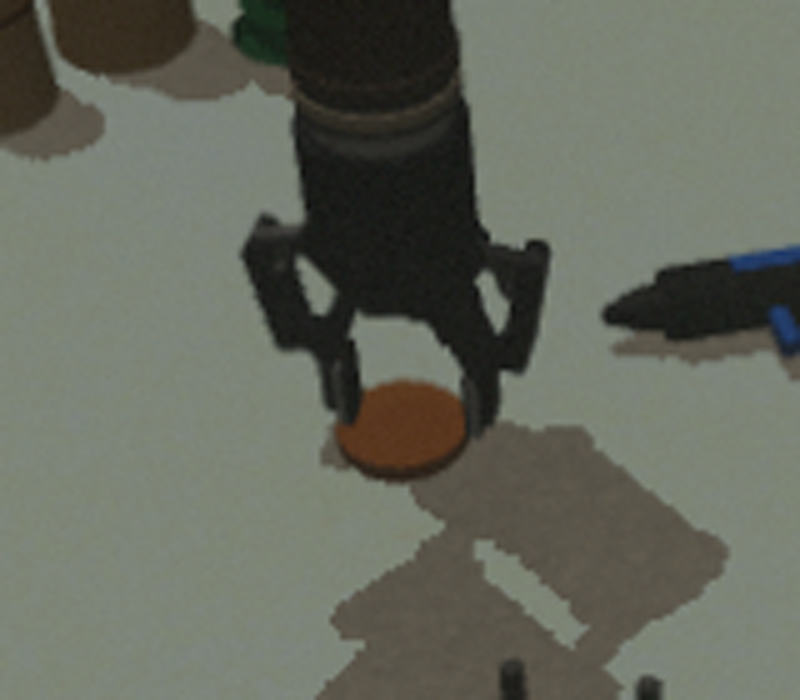

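The width reads 55 mm, well under 64, and the left finger overlaps the disc at (350,415). The grip is off the centre line, so I'll open and re-centre.

Request:
move_arm --rows '[[[-0.8,0,0,0,0],[-0.8,0,0,0,0],[-0.8,0,0,0,0],[-0.8,0,0,0,0]]]'

```text
time_s: 11.0
position: [0.4728, 0.2717, 0.0022]
eef_rot: [3.07, -0.663, -0.002]
contact_force: [-0.7, 0.4, 0.1]
width: 0.0771
```

```bash
python3 - <<'E'
from h import *
save("side","s11",(190,80,350,220),5)
s=r.sense();print(s["position"],s["contact_force"],s["width"])
E
```

```text
[0.47283467 0.2717336  0.00217445] [ 0.03734012  0.59229703 -0.25243101] 0.07710640083494989
```

View pics/s11.png

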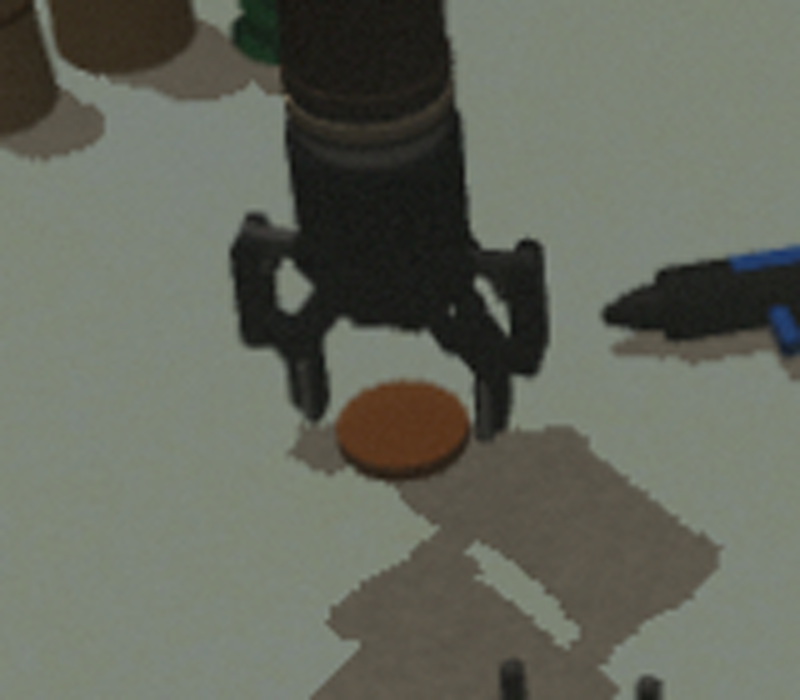

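```bash
python3 - <<'E'
from h import *
a=np.radians(-24.4);x=np.array([np.cos(a),np.sin(a)]);y=np.array([-x[1],x[0]])
def go(T,w,org):
  for z in(0,.005,.01,.015,.02):
    print(z,[[((proj("side",[*(T+x*s*(w+k)+y*-.011),z])-org+.5)*5).round() for k in(0,.007)] for s in(-1,1)])
print("s11 obs tips bottom (316,421) (489,439)");go(np.array([.4734,.272]),.0385,(190,80))
print("s7 obs (262,418)(450,452)");go(np.array([.4925,.0181]),.031,(230,150))
E
```

```text
s11 obs tips bottom (316,421) (489,439)
0 [[array([326., 447.]), array([311., 445.])], [array([483., 464.]), array([497., 466.])]]
0.005 [[array([324., 439.]), array([310., 437.])], [array([482., 457.]), array([497., 458.])]]
0.01 [[array([323., 431.]), array([309., 429.])], [array([482., 449.]), array([496., 450.])]]
0.015 [[array([322., 423.]), array([308., 421.])], [array([481., 441.]), array([496., 442.])]]
0.02 [[array([321., 415.]), array([307., 413.])], [array([481., 432.]), array([495., 434.])]]
s7 obs (262,418)(450,452)
0 [[array([294., 494.]), array([277., 492.])], [array([444., 514.]), array([461., 516.])]]
0.005 [[array([293., 487.]), array([277., 484.])], [array([444., 506.]), array([461., 509.])]]
0.01 [[array([293., 479.]), array([276., 477.])], [array([444., 499.]), array([461., 501.])]]
0.015 [[array([292., 471.]), array([275., 469.])], [array([444., 491.]), array([461., 493.])]]
0.02 [[array([291., 463.]), array([274., 461.])], [array([444., 483.]), array([462., 485.])]]
```

Fingertip fit: at width 77 the tips sit about 13 mm above the reported TCP, because the pads swing back when open. So the grip was only on the top rim, and I need to go lower.

```bash
python3 - <<'E'
from h import *
I=cv2.imread("pics/s11_full.png")
for f in("side0","s9_full","s11_full"):
    c,a,b=blob(cv2.imread(f"pics/{f}.png"),(3,90,40),(32,255,255),(270,166),25);print(f,c,b,(1000*ray("side",c,.005)).round(1))
f=save("top","t11",(100,220,260,350),5)
E
```

```text
side0 (270.730411686587, 165.83266932270917) (258, 157, 26, 19) [472.4 272.8   5. ]
s9_full (270.92854086435597, 165.9721865639709) (258, 157, 27, 19) [472.8 272.2   5. ]
s11_full (270.02213707960834, 165.6636866751809) (257, 156, 27, 20) [470.9 273.9   5. ]
```

View pics/t11.png

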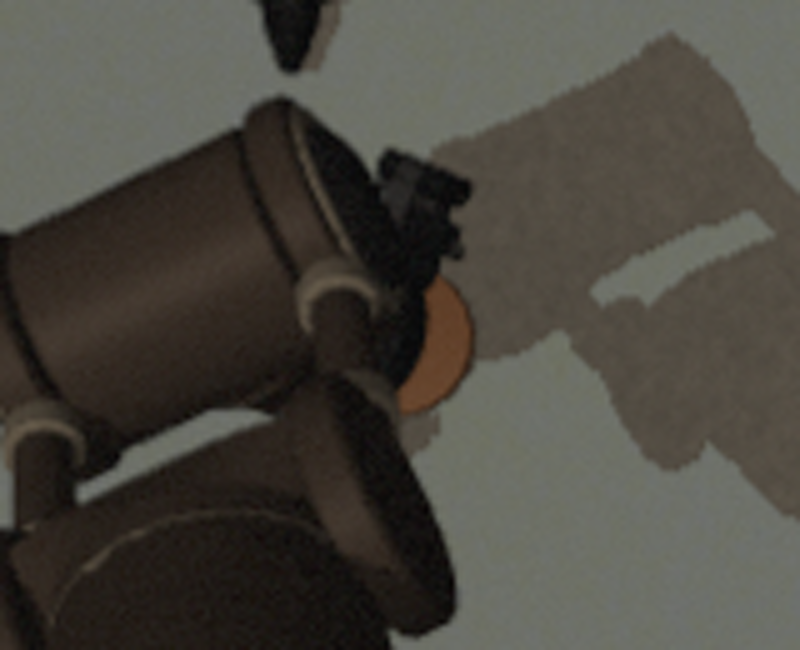

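Request:
move_arm --rows '[[[-0.68,-1.5,0.7,0,0],[-0.68,-1.5,0.7,0,0],[-0.68,-1.5,0.7,-2,0],[-0.68,-1.5,0.7,-4,0],[-0.68,-1.5,0.7,-5,0],[-0.68,-1.5,0.7,-5,0]]]'

```text
time_s: 11.6
position: [0.4719, 0.2725, -0.0027]
eef_rot: [3.07, -0.663, -0.001]
contact_force: [0.4, -0.1, -0.2]
width: 0.0721
```

Request:
move_arm --rows '[[[-0.68,0,0,-1,0],[-0.68,0,0,-2,0],[-0.68,0,0,-2,0],[-0.68,0,0,-2,0]]]'

```text
time_s: 11.93
position: [0.4721, 0.2727, -0.0043]
eef_rot: [3.071, -0.663, -0.0]
contact_force: [-0.7, -0.3, 0.7]
width: 0.072
```

```bash
python3 - <<'E'
from h import *
save("side","s12",(190,80,350,220),5)
s=r.sense();print(s["position"],s["contact_force"],s["width"])
E
```

```text
[ 0.4722162   0.27272734 -0.00420581] [-0.07662922 -0.45255885 -1.04646147] 0.07146884538099268
```

View pics/s12.png

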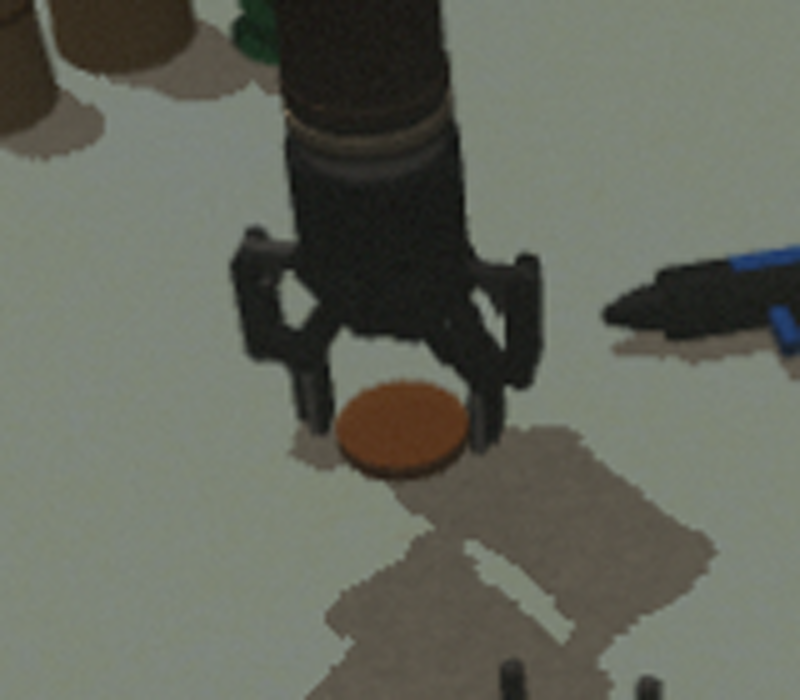

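The fingertips are at crop (318,434) and (482,452), so about z = 6 mm, beside the disc with clearance both sides. I'll go 2.5 mm lower and close in stages.

Request:
move_arm --rows '[[[-0.68,0,0,-1,0],[-0.68,0,0,-2.5,0],[-0.68,0,0,-2.5,0],[-0.6,0,0,-2.5,0],[-0.6,0,0,-2.5,0],[-0.55,0,0,-2.5,0],[-0.55,0,0,-2.5,0]]]' --newtons 25

```text
time_s: 12.57
position: [0.4724, 0.2728, -0.0066]
eef_rot: [-3.071, 0.663, -0.001]
contact_force: [-0.3, 0.2, -0.2]
width: 0.0662
```

Request:
move_arm --rows '[[[-0.45,0,0,0,0],[-0.45,0,0,0,0],[-0.45,0,0,0,0]]]' --newtons 40

```text
time_s: 12.82
position: [0.4728, 0.273, -0.0056]
eef_rot: [-3.07, 0.663, -0.001]
contact_force: [-1.4, -0.1, 7.0]
width: 0.0621
```

```bash
python3 - <<'E'
from h import *
save("side","s13",(190,80,350,220),5)
s=r.sense();print(s["position"],s["contact_force"],s["width"])
E
```

```text
[ 0.47281813  0.27304957 -0.00552119] [-0.55098498 -0.90403352  6.47925063] 0.06243840342675103
```

View pics/s13.png

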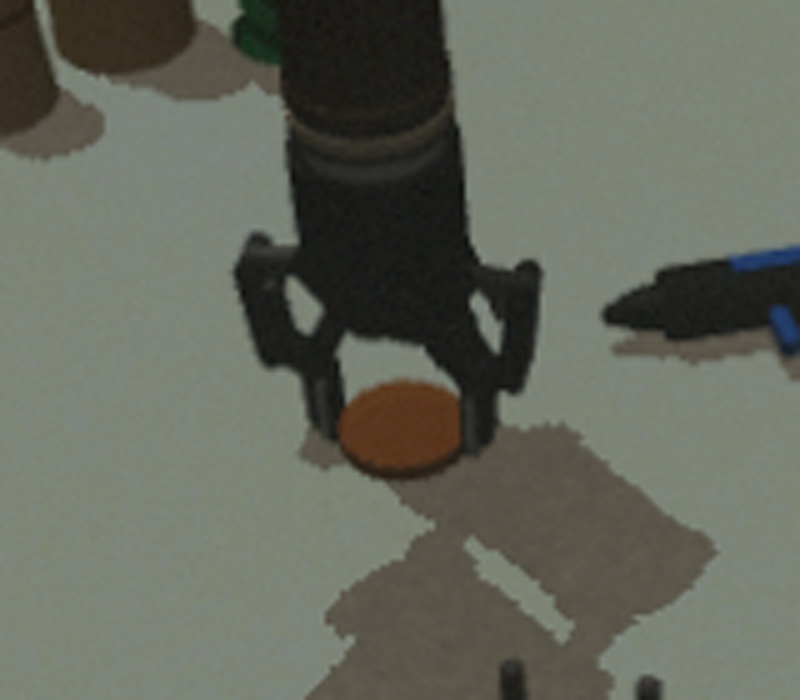

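The grip now looks right: width about 62 mm (as with the green ring) and pads at the disc's sides. Lifting slowly.

Request:
move_arm --rows '[[[-0.3,0,0,0,0],[-0.3,0,0,1,0],[-0.3,0,0,2,0],[-0.3,0,0,4,0],[-0.3,0,0,7,0],[-0.3,0,0,11,0],[-0.3,0,0,16,0],[-0.3,0,0,21,0],[-0.3,0,0,25,0],[-0.3,0,0,25,0]]]' --newtons 40

```text
time_s: 13.7
position: [0.4731, 0.2732, 0.0196]
eef_rot: [-3.069, 0.663, -0.003]
contact_force: [-0.3, -0.0, -0.0]
width: 0.0619
```

```bash
python3 - <<'E'
from h import *
save("side","s14",(190,80,350,220),5)
s=r.sense();print(s["position"],s["contact_force"],s["width"])
E
```

```text
[0.47285219 0.2730401  0.01911856] [-0.97508601 -0.07099919 -0.45698139] 0.06201921685688164
```

View pics/s14.png

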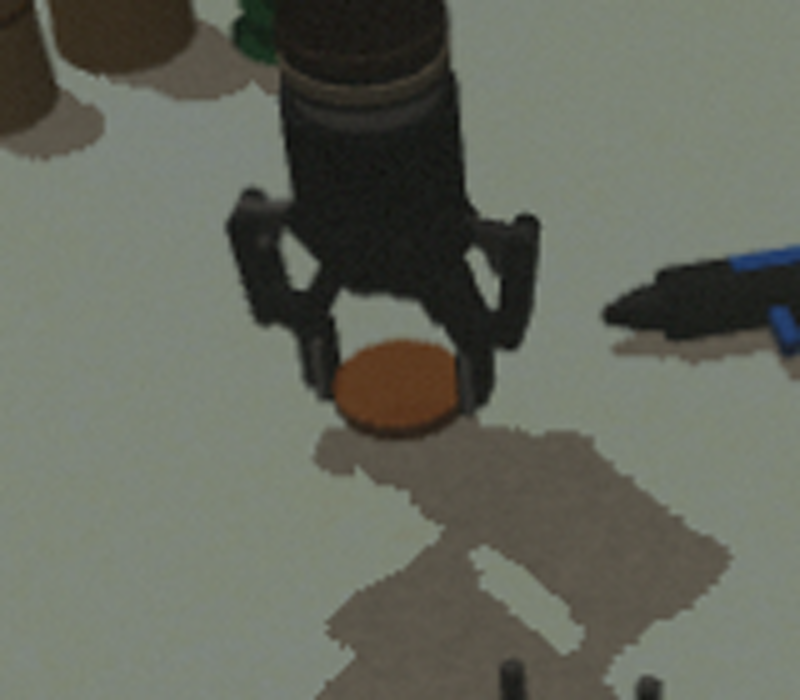

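```bash
python3 - <<'E'
from h import *
for n,p in(("top",(303,276)),("side",(304,238))):
    I=cv2.imread(f"pics/{'t8' if n=='top' else 's8'}_full.png")
    c,a,b=blob(I,(40,60,20),(98,255,255),p,26);print(n,c,a,b,(1000*ray(n,c,.031)).round(1))
E
```

```text
top (302.09803921568624, 274.7177382580939) 731.0 (287, 260, 31, 31) [494.2  18.3  31. ]
side (303.73793490460156, 235.1083052749719) 594.0 (289, 223, 31, 26) [493.   21.5  31. ]
```

Green is centred to within about 1 mm of the seat. Carrying the glass over.

Request:
move_arm --rows '[[[-0.3,0,0,15,0],[-0.3,0,-3,38,0],[-0.3,1,-12,62,0],[-0.3,3,-30,80,0],[-0.3,5,-55,85,0],[-0.3,8,-85,85,0],[-0.3,10,-118,85,0],[-0.3,13,-151,85,0],[-0.3,15,-184,85,0],[-0.3,17,-212,85,0],[-0.3,19,-236,85,0],[-0.3,20,-250,85,0]]]'

```text
time_s: 14.75
position: [0.492, 0.0203, 0.1032]
eef_rot: [3.07, -0.666, 0.0]
contact_force: [-0.4, 0.4, -0.6]
width: 0.0621
```

Request:
move_arm --rows '[[[-0.3,0,-5,0,0],[-0.3,0,-5,-8,0],[-0.3,0,-5,-18,0],[-0.3,0,-5,-28,0],[-0.3,0,-5,-33,0],[-0.3,0,-5,-33,0],[-0.3,0,-5,-33,0]]]'

```text
time_s: 15.33
position: [0.4913, 0.0185, 0.0692]
eef_rot: [3.071, -0.661, -0.003]
contact_force: [0.2, -0.4, -0.6]
width: 0.0616
```

```bash
python3 - <<'E'
from h import *
save("side","s15",(230,150,390,290),5)
s=r.sense();print(s["position"],s["contact_force"],s["width"])
c=(492.7,17.7)
for zb in(.072,.076,.08,.084):
    Q=[]
    for z in(zb,zb+.010): Q+= [proj("side",[c[0]/1e3+.032*np.cos(t),c[1]/1e3+.032*np.sin(t),z]) for t in np.linspace(0,6.28,72)]
    Q=np.array(Q);print(zb,((Q.min(0)-(230,150)+.5)*5).round(),((Q.max(0)-(230,150)+.5)*5).round())
E
```

```text
[0.49194559 0.01834995 0.06984343] [ 0.89306543 -0.10236209 -0.68262828] 0.061415611225328244
0.072 [285. 289.] [453. 431.]
0.076 [284. 281.] [453. 424.]
0.08 [284. 274.] [453. 417.]
0.084 [283. 267.] [453. 410.]
```

View pics/s15.png

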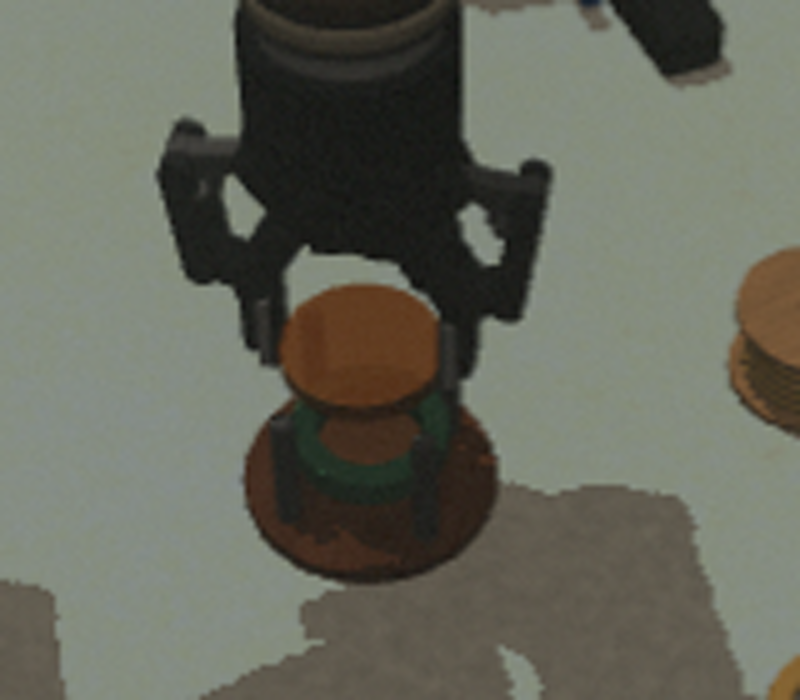

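```bash
python3 - <<'E'
from h import *
def bb(c,zb,h):
    Q=[]
    for z in(zb,zb+h): Q+= [proj("side",[c[0]/1e3+.032*np.cos(t),c[1]/1e3+.032*np.sin(t),z]) for t in np.linspace(0,6.28,72)]
    Q=np.array(Q);return Q.min(0).round(1),Q.max(0).round(1)
print("glass0",bb((473.9,272.5),0,.01)," obs 258..284,157..176")
print("green8",bb((493,18),.024,.014))
from h import *
I=cv2.imread("pics/s15_full.png")
print(blob(I,(3,110,60),(20,255,255),(302,219),20))
for f,p in(("s8_full",(304,236)),("s15_full",(304,219))):
    I=cv2.imread(f"pics/{f}.png");print(I[p[1]-25:p[1]+28,p[0]].tolist())
E
```

```text
glass0 (array([257.7, 155.5]), array([284.9, 176.5]))  obs 258..284,157..176
green8 (array([287.9, 222.1]), array([320.2, 251.3]))
((301.68530701754383, 218.8733552631579), 608.0, (286, 207, 32, 25))
[[123, 136, 129], [121, 135, 127], [122, 136, 127], [119, 134, 126], [122, 134, 126], [78, 89, 95], [79, 90, 95], [78, 91, 94], [77, 89, 93], [76, 88, 93], [76, 86, 92], [65, 77, 76], [38, 49, 37], [38, 50, 36], [37, 50, 38], [34, 45, 32], [33, 40, 32], [30, 38, 32], [31, 39, 31], [32, 41, 42], [34, 45, 61], [32, 43, 63], [28, 40, 57], [34, 45, 64], [32, 45, 63], [31, 44, 64], [29, 45, 63], [32, 44, 62], [33, 47, 66], [33, 46, 64], [33, 45, 64], [27, 43, 62], [38, 50, 37], [36, 48, 34], [35, 47, 34], [37, 49, 35], [30, 38, 28], [30, 38, 32], [30, 37, 29], [29, 37, 29], [27, 35, 45], [26, 34, 44], [30, 36, 46], [27, 35, 42], [24, 29, 40], [28, 33, 40], [29, 37, 44], [28, 34, 43], [27, 34, 41], [25, 33, 40], [27, 32, 42], [26, 32, 44], [28, 35, 42]]
[[24, 29, 25], [25, 28, 27], [24, 26, 25], [25, 28, 25], [23, 28, 26], [23, 26, 27], [20, 25, 25], [23, 25, 24], [120, 131, 122], [127, 140, 132], [126, 141, 133], [127, 140, 131], [102, 120, 122], [36, 63, 98], [32, 60, 96], [31, 57, 96], [32, 60, 97], [32, 60, 97], [34, 63, 98], [33, 59, 96], [31, 60, 96], [34, 61, 97], [33, 61, 98], [36, 62, 99], [32, 60, 96], [33, 61, 98], [33, 61, 98], [32, 60, 97], [32, 60, 96], [29, 55, 89], [32, 57, 92], [25, 52, 87], [30, 53, 88], [28, 52, 88], [25, 50, 87], [29, 51, 86], [29, 53, 89], [25, 35, 47], [25, 34, 45], [24, 31, 43], [30, 37, 55], [30, 43, 64], [31, 44, 65], [31, 44, 65], [30, 45, 65], [31, 45, 66], [33, 45, 66], [34, 46, 68], [32, 48, 69], [38, 49, 34], [37, 50, 35], [37, 49, 35], [39, 51, 37]]
```

The glass is held flat over the stand. Its outline (rows 206–234, left edge 286) is within about 1 mm of the predicted centred position, so I'll shift +0.8 mm in x and descend.

Request:
move_arm --rows '[[[-0.3,0.8,0,-4,0],[-0.3,0.8,0,-8,0],[-0.3,0.8,0,-12,0],[-0.3,0.8,0,-16,0],[-0.3,0.8,0,-20,0],[-0.3,0.8,0,-24,0],[-0.3,0.8,0,-27,0],[-0.3,0.8,0,-30,0],[-0.3,0.8,0,-30,0]]]'

```text
time_s: 16.13
position: [0.4924, 0.0177, 0.0395]
eef_rot: [3.071, -0.663, -0.002]
contact_force: [0.2, -1.0, -0.1]
width: 0.0616
```

```bash
python3 - <<'E'
from h import *
save("side","s16",(230,150,390,290),5)
s=r.sense();print(s["position"],s["contact_force"],s["width"])
E
```

```text
[0.49263698 0.01769757 0.03985777] [-0.52295923 -0.03712011 -0.00424956] 0.06186707563843782
```

View pics/s16.png

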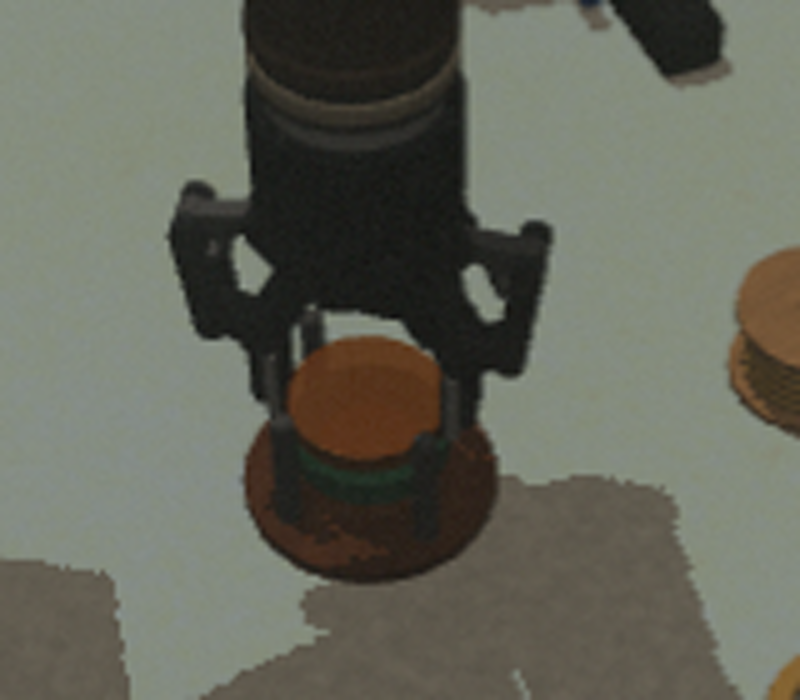

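The glass is between the posts, about 8 mm above the green ring. Lowering slowly.

Request:
move_arm --rows '[[[-0.3,0,0,-1.5,0],[-0.3,0,0,-3,0],[-0.3,0,0,-4,0],[-0.3,0,0,-5,0],[-0.3,0,0,-5,0],[-0.3,0,0,-5,0]]]'

```text
time_s: 16.68
position: [0.493, 0.0177, 0.0353]
eef_rot: [3.071, -0.663, -0.0]
contact_force: [1.0, 0.6, -2.0]
width: 0.062
```

Request:
move_arm --rows '[[[-0.3,0,0,-0.5,0],[-0.3,0,0,-1,0],[-0.3,0,0,-1,0],[-0.3,0,0,-1,0]]]'

```text
time_s: 17.02
position: [0.493, 0.0177, 0.0343]
eef_rot: [-3.071, 0.663, 0.0]
contact_force: [-1.2, -0.8, -1.0]
width: 0.0615
```

Request:
move_arm --rows '[[[-0.3,0,0,-0.5,0],[-0.3,0,0,-1,0],[-0.3,0,0,-1,0],[-0.3,0,0,-1,0]]]'

```text
time_s: 17.35
position: [0.4929, 0.0177, 0.0332]
eef_rot: [3.071, -0.663, -0.0]
contact_force: [-0.2, 0.2, -1.6]
width: 0.0619
```

Request:
move_arm --rows '[[[-0.3,0,0,-0.5,0],[-0.3,0,0,-1,0],[-0.3,0,0,-1,0],[-0.3,0,0,-1,0]]]'

```text
time_s: 17.68
position: [0.4931, 0.0177, 0.0326]
eef_rot: [-3.071, 0.663, -0.0]
contact_force: [-0.7, 0.3, 2.9]
width: 0.0615
```

Request:
move_arm --rows '[[[-0.3,0,0,-0.5,0],[-0.3,0,0,-1,0],[-0.3,0,0,-1,0],[-0.3,0,0,-1,0]]]'

```text
time_s: 18.02
position: [0.4932, 0.0177, 0.0325]
eef_rot: [3.071, -0.663, -0.001]
contact_force: [-3.8, 1.3, 10.9]
width: 0.0615
```

Firm contact at TCP z 32.5 mm. Opening gradually, then lifting away.

Request:
move_arm --rows '[[[-0.45,0,0,0.5,0],[-0.5,0,0,0.5,0],[-0.55,0,0,0.5,0],[-0.6,0,0,0.5,0],[-0.7,0,0,0.5,0],[-0.8,0,0,0.5,0],[-0.8,0,0,0.5,0],[-0.8,0,0,12,0],[-0.8,0,0,35,0],[-0.8,0,0,70,0],[-0.8,0,0,105,0],[-0.8,20,-20,120,0]]]'

```text
time_s: 19.02
position: [0.5123, -0.0002, 0.1557]
eef_rot: [-3.07, 0.659, -0.003]
contact_force: [1.1, 0.2, -0.7]
width: 0.0771
```

Request:
move_arm --rows '[[[-0.8,20,-20,0,0],[-0.8,45,-50,0,0],[-0.8,70,-80,0,0],[-0.8,95,-110,-5,0],[-0.8,115,-132,-15,0],[-0.8,124,-142,-30,0],[-0.8,124,-142,-50,0],[-0.8,124,-142,-60,0],[-0.8,124,-142,-60,0]]]'

```text
time_s: 19.77
position: [0.6341, -0.1436, 0.0882]
eef_rot: [-3.07, 0.663, 0.011]
contact_force: [-0.6, 0.0, -0.1]
width: 0.0767
```

```bash
python3 - <<'E'
from h import *
save("side","s17",(230,150,390,290),5);save("top","t17",(243,216,363,336),5);
cv2.imwrite("pics/s17b.png",cv2.resize(cv2.imread("pics/s17_full.png")[190:330,320:480],None,fx=5,fy=5,interpolation=cv2.INTER_CUBIC))
s=r.sense();print(s["position"],s["contact_force"],s["width"])
cv2.imwrite("pics/st17.png",np.hstack([cv2.resize(cv2.imread("pics/s17.png"),(480,420)),cv2.resize(cv2.imread("pics/t17.png"),(320,420))]))
E
```

```text
[ 0.63626707 -0.14366102  0.09123722] [ 1.21053786 -0.06612326  0.93519025] 0.07720622045043031
```

View pics/st17.png

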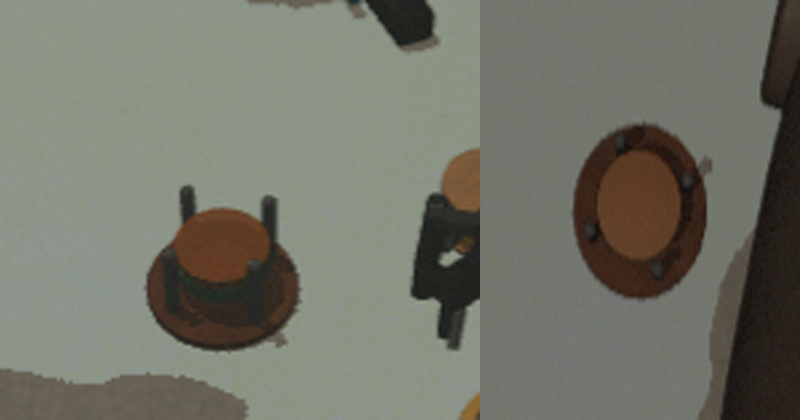

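View pics/s17b.png

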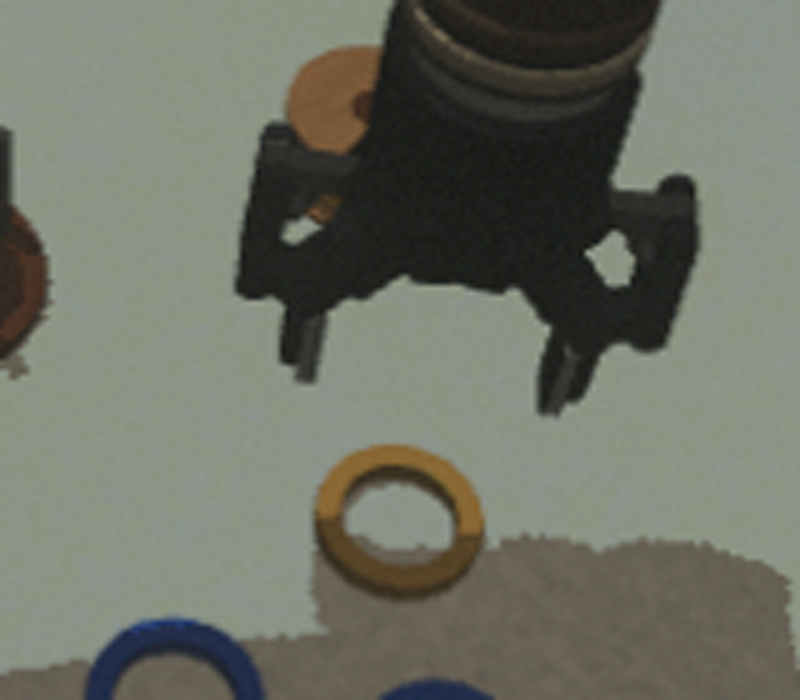

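The glass lies flat and centred between the posts. The gripper is above the brass ring at crop (400,522).

Request:
move_arm --rows '[[[-0.75,0.5,-0.5,-20,0],[-0.75,0.5,-0.5,-40,0],[-0.75,0.5,-0.5,-55,0],[-0.75,0.5,-0.5,-65,0],[-0.75,0.5,-0.5,-70,0],[-0.75,0.5,-0.5,-70,0],[-0.75,0.5,-0.5,-70,0]]]'

```text
time_s: 20.45
position: [0.6379, -0.1448, 0.0218]
eef_rot: [3.071, -0.663, 0.001]
contact_force: [0.1, -0.7, 0.3]
width: 0.0747
```

```bash
python3 - <<'E'
from h import *
save("side","s18",(320,210,480,330),5)
s=r.sense();print(s["position"],s["contact_force"],s["width"])
a=np.radians(-24.4);x=np.array([np.cos(a),np.sin(a)]);y=np.array([-x[1],x[0]]);T=s["position"][:2]
for z in(s["position"][2]+.012,):
    print([((proj("side",[*(T+x*q*.038+y*-.011),z])-(320,210)+.5)*5).round() for q in(-1,1)])
E
```

```text
[ 0.63837083 -0.14492708  0.02227192] [-0.57305265 -1.27250606  0.45003258] 0.07460080849667577
[array([310., 392.]), array([519., 420.])]
```

View pics/s18.png

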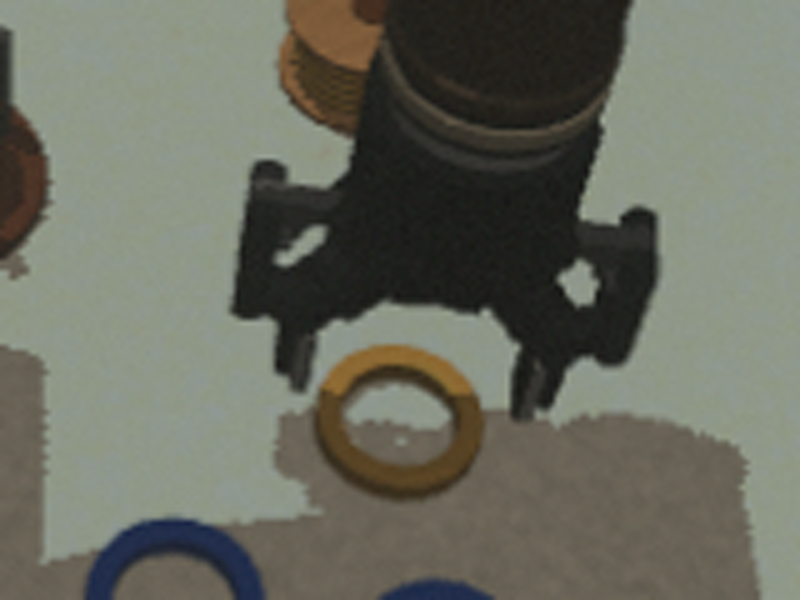

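```bash
python3 - <<'E'
from h import *
for c in((637.6,-144.4),(638.4,-144.9)):
    Q=[]
    for z in(0,.012): Q+= [proj("side",[c[0]/1e3+.032*np.cos(t),c[1]/1e3+.032*np.sin(t),z]) for t in np.linspace(0,6.28,72)]
    Q=np.array(Q);print(((Q.min(0)-(320,210)+.5)*5).round(),((Q.max(0)-(320,210)+.5)*5).round())
E
```

```text
[316. 343.] [490. 504.]
[318. 343.] [492. 505.]
```

Request:
move_arm --rows '[[[-0.72,-1.3,0.5,-7,0],[-0.72,-1.3,0.5,-14,0],[-0.72,-1.3,0.5,-20,0],[-0.72,-1.3,0.5,-24,0],[-0.72,-1.3,0.5,-26,0],[-0.72,-1.3,0.5,-27.5,0],[-0.72,-1.3,0.5,-27.5,0],[-0.72,-1.3,0.5,-27.5,0]]]'

```text
time_s: 21.17
position: [0.6363, -0.1443, -0.0062]
eef_rot: [3.071, -0.663, 0.0]
contact_force: [-0.5, -0.5, -0.2]
width: 0.0736
```

```bash
python3 - <<'E'
from h import *
save("side","s19",(320,210,480,330),5)
s=r.sense();print(s["position"],s["contact_force"],s["width"])
E
```

```text
[ 0.63640381 -0.14435902 -0.00606117] [-0.8601395  -0.66187927 -0.06665429] 0.07358292606992689
```

View pics/s19.png

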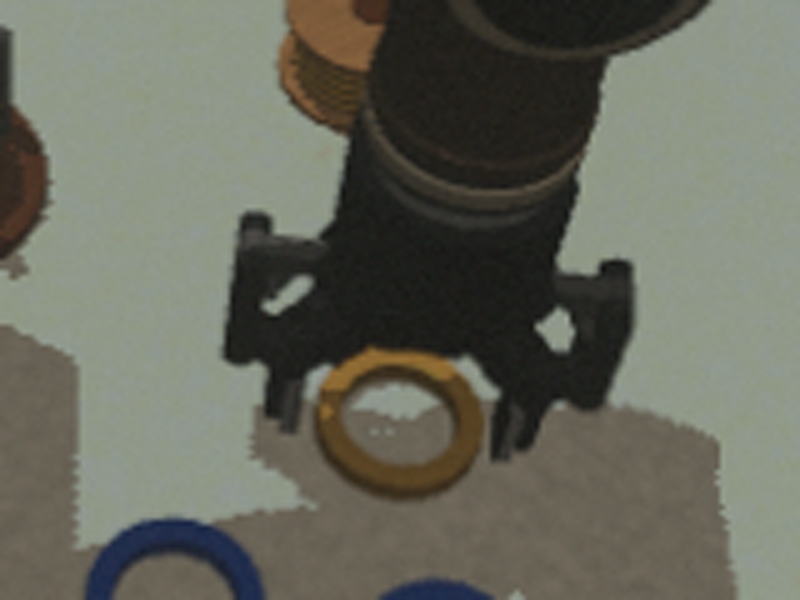

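The fingers straddle the ring with gaps of about 16 px left and 8 px right. Shifting +1 mm in x and closing.

Request:
move_arm --rows '[[[-0.72,1,0,0,0],[-0.62,1,0,0,0],[-0.62,1,0,0,0],[-0.55,1,0,0,0],[-0.55,1,0,0,0],[-0.45,1,0,0,0],[-0.45,1,0,0,0],[-0.45,1,0,0,0]]]' --newtons 40

```text
time_s: 21.88
position: [0.6377, -0.1445, -0.0055]
eef_rot: [3.071, -0.663, 0.002]
contact_force: [0.2, -0.2, 5.0]
width: 0.0625
```

Request:
move_arm --rows '[[[-0.3,0,0,0,0],[-0.3,0,0,1,0],[-0.3,0,0,2,0],[-0.3,0,0,4,0],[-0.3,0,0,7,0],[-0.3,0,0,11,0],[-0.3,0,0,16,0],[-0.3,0,0,21,0],[-0.3,0,0,25,0],[-0.3,0,0,25,0]]]' --newtons 45

```text
time_s: 22.72
position: [0.6383, -0.1446, 0.0204]
eef_rot: [3.071, -0.663, 0.004]
contact_force: [-0.2, -0.0, -1.2]
width: 0.0614
```

```bash
python3 - <<'E'
from h import *
save("side","s20",(320,200,480,320),5)
s=r.sense();print(s["position"],s["contact_force"],s["width"])
E
```

```text
[ 0.63799563 -0.14454254  0.01985751] [ 0.27712015 -0.41406925 -0.62627432] 0.061740024960339326
```

View pics/s20.png

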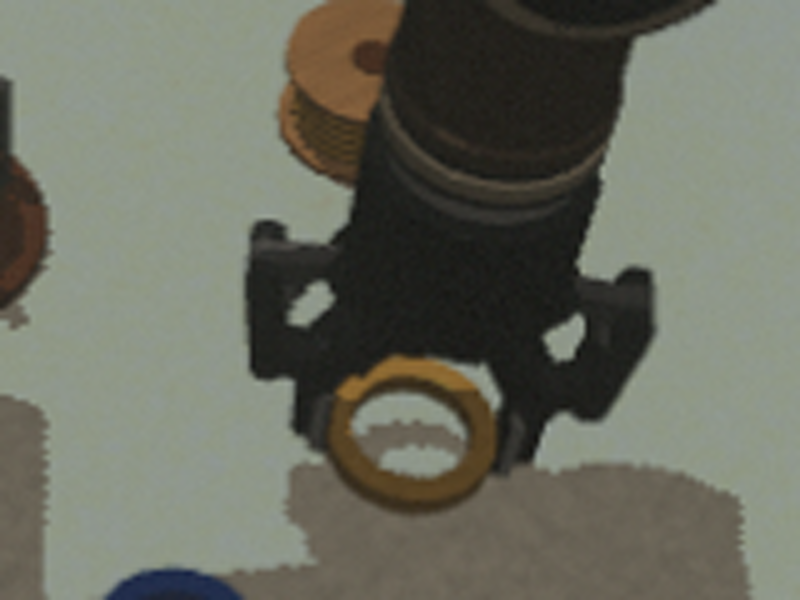

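Brass ring lifted flat. Carrying it to the stand.

Request:
move_arm --rows '[[[-0.3,0,0,15,0],[-0.3,0,0,38,0],[-0.3,-6,7,62,0],[-0.3,-18,20,80,0],[-0.3,-36,40,85,0],[-0.3,-58,65,85,0],[-0.3,-80,90,85,0],[-0.3,-102,115,85,0],[-0.3,-122,137,85,0],[-0.3,-136,152,85,0],[-0.3,-143,160,85,0],[-0.3,-144.4,161.8,85,0]]]'

```text
time_s: 23.77
position: [0.4914, 0.0187, 0.1042]
eef_rot: [-3.071, 0.66, 0.001]
contact_force: [0.3, 0.4, -1.2]
width: 0.0614
```

Request:
move_arm --rows '[[[-0.3,0,0,-8,0],[-0.3,0,0,-18,0],[-0.3,0,0,-28,0],[-0.3,0,0,-33,0],[-0.3,0,0,-33,0],[-0.3,0,0,-33,0]]]'

```text
time_s: 24.27
position: [0.4923, 0.017, 0.0696]
eef_rot: [3.07, -0.664, -0.004]
contact_force: [0.8, 0.6, -1.7]
width: 0.062
```

```bash
python3 - <<'E'
from h import *
save("side","s21",(230,150,390,290),5)
s=r.sense();print(s["position"],s["contact_force"],s["width"])
c=(492.7,17.7);zb=s["position"][2]+.006
Q=[]
for z in(zb,zb+.012): Q+= [proj("side",[c[0]/1e3+.032*np.cos(t),c[1]/1e3+.032*np.sin(t),z]) for t in np.linspace(0,6.28,72)]
Q=np.array(Q);print(zb,((Q.min(0)-(230,150)+.5)*5).round(),((Q.max(0)-(230,150)+.5)*5).round())
E
```

```text
[0.49278457 0.01714219 0.07020256] [ 0.16733718  0.55391531 -1.4379466 ] 0.06152124045814208
0.07620255708884044 [284. 278.] [453. 424.]
```

View pics/s21.png

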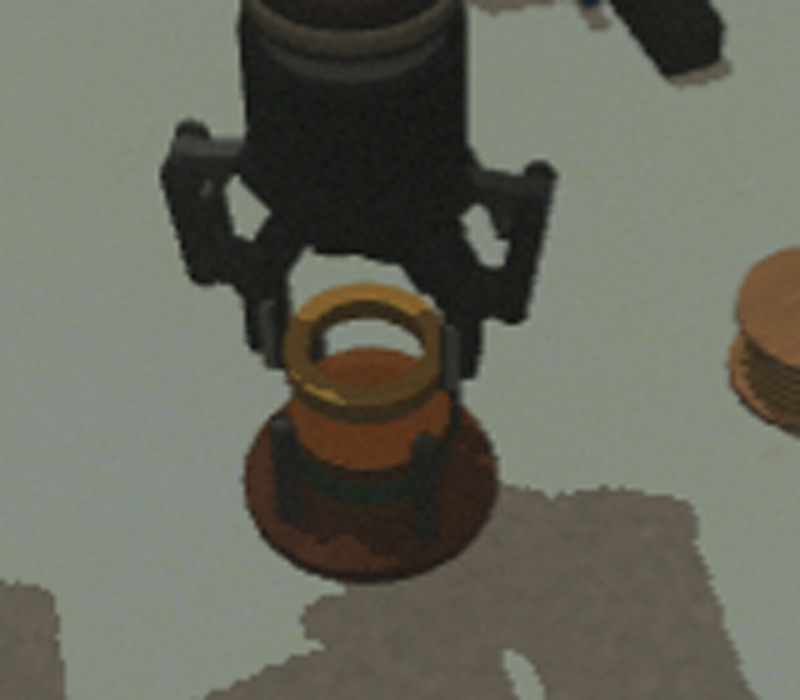

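The brass ring outline (left 284, rows 283–422) matches the centred prediction (284, 278–424). Descending.

Request:
move_arm --rows '[[[-0.3,0.2,0.5,-4,0],[-0.3,0.2,0.5,-8,0],[-0.3,0.2,0.5,-12,0],[-0.3,0.2,0.5,-16,0],[-0.3,0.2,0.5,-20,0],[-0.3,0.2,0.5,-23,0],[-0.3,0.2,0.5,-25,0],[-0.3,0.2,0.5,-25,0],[-0.3,0.2,0.5,-25,0]]]'

```text
time_s: 25.07
position: [0.4929, 0.018, 0.0456]
eef_rot: [3.071, -0.663, -0.0]
contact_force: [0.3, -0.2, -1.4]
width: 0.061
```

Request:
move_arm --rows '[[[-0.3,0,0,-0.5,0],[-0.3,0,0,-1,0],[-0.3,0,0,-1,0],[-0.3,0,0,-1,0]]]'

```text
time_s: 25.4
position: [0.4931, 0.018, 0.0449]
eef_rot: [-3.071, 0.663, -0.0]
contact_force: [-0.2, -0.7, -1.2]
width: 0.0613
```

Request:
move_arm --rows '[[[-0.3,0,0,-0.5,0],[-0.3,0,0,-1,0],[-0.3,0,0,-1,0],[-0.3,0,0,-1,0]]]'

```text
time_s: 25.73
position: [0.493, 0.018, 0.0437]
eef_rot: [3.071, -0.663, -0.0]
contact_force: [0.8, 0.2, -1.0]
width: 0.0618
```

Request:
move_arm --rows '[[[-0.3,0,0,-0.5,0],[-0.3,0,0,-1,0],[-0.3,0,0,-1,0],[-0.3,0,0,-1,0]]]'

```text
time_s: 26.07
position: [0.4929, 0.018, 0.0427]
eef_rot: [3.071, -0.663, -0.0]
contact_force: [-0.0, -0.2, -1.3]
width: 0.0613
```

Request:
move_arm --rows '[[[-0.3,0,0,-0.5,0],[-0.3,0,0,-1,0],[-0.3,0,0,-1,0],[-0.3,0,0,-1,0]]]'

```text
time_s: 26.4
position: [0.493, 0.018, 0.0426]
eef_rot: [3.071, -0.663, -0.001]
contact_force: [-2.8, -0.2, 5.9]
width: 0.0616
```

Contact at 42.6 mm, as expected. Releasing and lifting clear.

Request:
move_arm --rows '[[[-0.45,0,0,0,0],[-0.5,0,0,0,0],[-0.55,0,0,0,0],[-0.6,0,0,0,0],[-0.7,0,0,0,0],[-0.8,0,0,0,0],[-0.8,0,0,0,0],[-0.8,0,0,12,0],[-0.8,0,0,35,0],[-0.8,0,0,70,0],[-0.8,0,0,105,0],[-0.8,0,0,120,0]]]'

```text
time_s: 27.4
position: [0.4958, 0.0179, 0.1662]
eef_rot: [-3.07, 0.663, -0.011]
contact_force: [0.8, -0.5, 0.6]
width: 0.0772
```

Request:
move_arm --rows '[[[-0.8,-10,-40,0,0],[-0.8,-20,-80,0,0],[-0.8,-30,-120,0,0],[-0.8,-40,-160,0,0],[-0.8,-50,-200,0,0],[-0.8,-55,-230,0,0],[-0.8,-55,-240,0,0],[-0.8,-55,-240,0,0],[-0.8,-55,-240,0,0]]]'

```text
time_s: 28.15
position: [0.4379, -0.2216, 0.1615]
eef_rot: [-3.069, 0.665, 0.001]
contact_force: [-0.0, 1.2, 0.4]
width: 0.0772
```

```bash
python3 - <<'E'
from h import *
save("side","s22",(230,150,390,290),5);save("top","t22",(243,216,363,336),5);
s=r.sense();print(s["position"],s["contact_force"],s["width"])
cv2.imwrite("pics/st22.png",np.hstack([cv2.resize(cv2.imread("pics/s22.png"),(480,420)),cv2.resize(cv2.imread("pics/t22.png"),(320,420))]))
c,a,b=blob(cv2.imread("pics/t22_full.png"),(14,90,30),(32,255,255),(303,274),24);print(c,b,ray("top",c,.054))
c,a,b=blob(cv2.imread("pics/s22_full.png"),(14,90,30),(32,255,255),(304,228),24);print(c,b,ray("side",c,.054))
for z in (.048,.06):
  P=np.array([proj("side",[.4927+.032*np.cos(t),.018+.032*np.sin(t),z]) for t in np.linspace(0,6.28,72)]);print(P.min(0),P.max(0))
E
```

```text
[ 0.43794558 -0.22042057  0.16141316] [-0.12596473  0.19966006 -0.42997793] 0.07688966583964897
(302.31097804391214, 274.04091816367264) (286, 258, 34, 33) [0.49393931 0.01754839 0.054     ]Traceback (most recent call last):
  File "<stdin>", line 6, in <module>
  File "h.py", line 23, in blob
    c=cv2.convexHull(max(c,key=cv2.contourArea));M=cv2.moments(c)
                     ~~~^^^^^^^^^^^^^^^^^^^^^^^
ValueError: max() iterable argument is empty
```

View pics/s22.png

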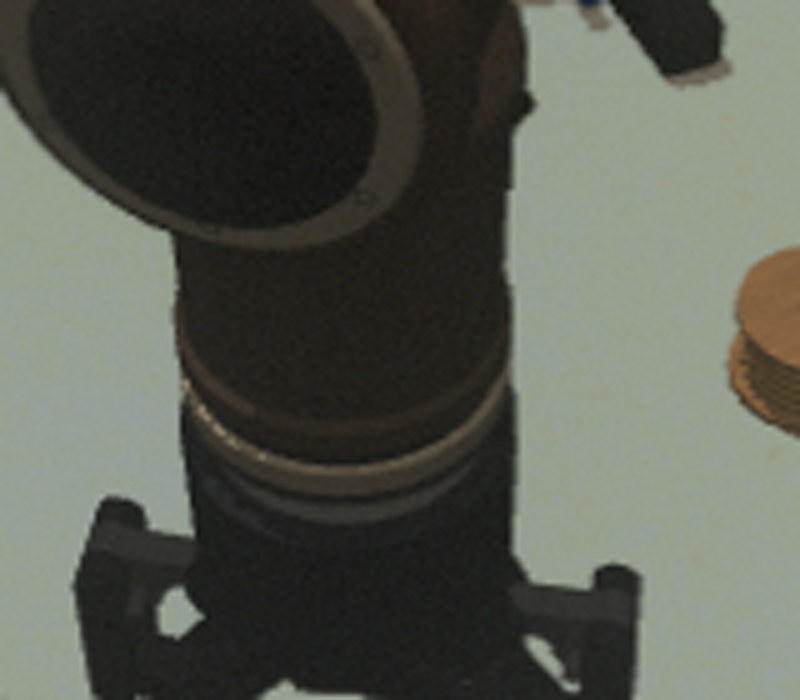

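View pics/t22_full.png

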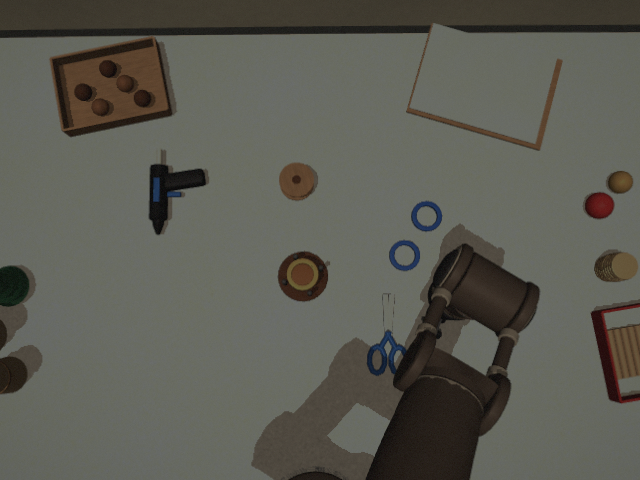

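The top view shows the brass ring on the glass, centred at (302,274), and the bystanders unmoved. The arm blocks the side camera, so I'll move it aside for a last side check.

Request:
move_arm --rows '[[[-0.8,-10,-40,5,0],[-0.8,-20,-80,10,0],[-0.8,-30,-120,15,0],[-0.8,-45,-155,20,0],[-0.8,-60,-190,20,0],[-0.8,-80,-220,20,0],[-0.8,-100,-240,20,0],[-0.8,-100,-240,20,0]]]'

```text
time_s: 28.92
position: [0.3362, -0.4644, 0.1818]
eef_rot: [3.068, -0.665, -0.001]
contact_force: [-0.1, 0.9, 0.2]
width: 0.0766
```

```bash
python3 - <<'E'
from h import *
save("side","s23",(230,150,390,290),5)
P=np.vstack([[proj("side",[.4927+.032*np.cos(t),.018+.032*np.sin(t),z]) for t in np.linspace(0,6.28,72)] for z in(.06,)]);print(((P.min(0)-(230,150)+.5)*5).round(),((P.max(0)-(230,150)+.5)*5).round())
E
```

```text
[288. 326.] [453. 451.]
```

View pics/s23.png

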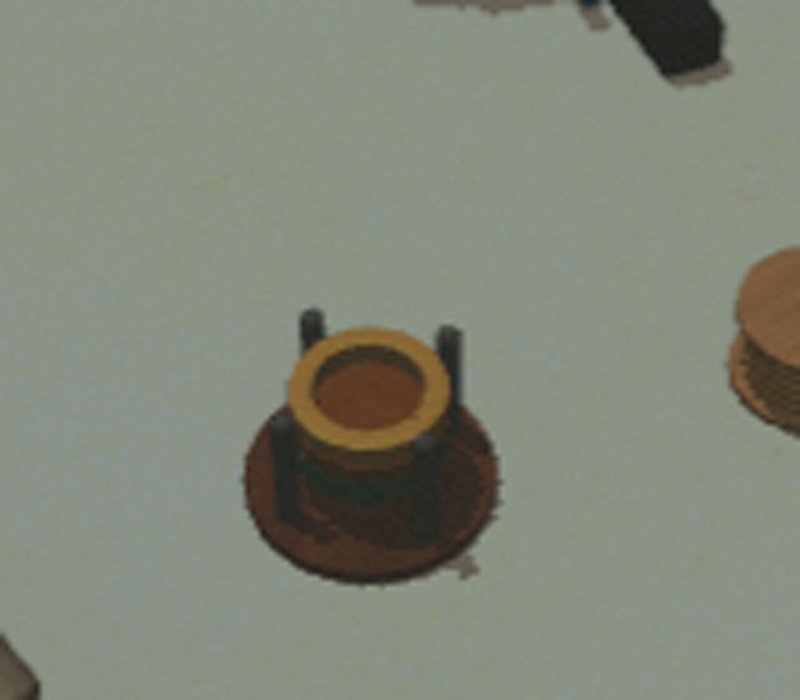

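View pics/s23_full.png

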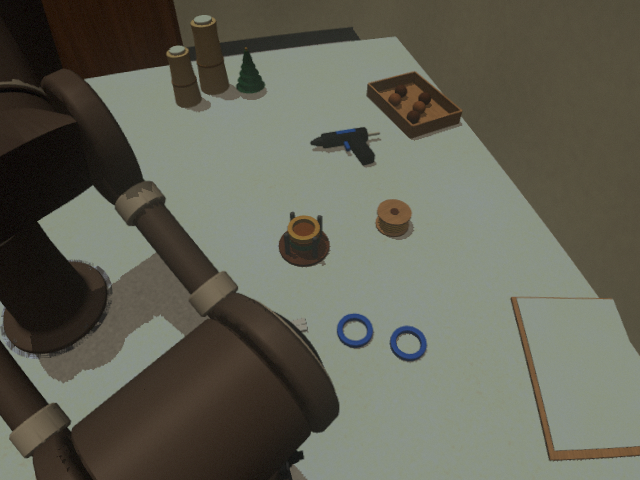

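The brass ring's top outline (288–452, 327–451) matches a flat ring at 60 mm (288–453, 326–451), with the glass and green ring beneath it. Handing in.

```bash
python3 - <<'E'
from station import r
print(r.sense()["time_s"],r.finish_job())
E
```

```text
the job is handed in; nothing more can be done
28.9667 None
```

The lantern window is built and handed in at 29.0 s of the 64 s allowed. I laid the green ring on the seat, then the amber glass on the green ring, then the brass ring on the glass. Each part was lowered until I felt contact and only then released.

**Failed step:** my first grip on the glass caught only its top rim. Closing the fingers nudged the disc about 2 mm along the table. I opened, re-centred, went lower and gripped it properly before lifting it, so it was never dropped.

**Last checks:**
- **Stack:** the side view matches a flat brass ring with its top at 60 mm, to about 1 pixel of the enlarged view. The top view puts it within about 1.5 mm of the stand's centre.
- **Bystanders:** the spool, glue gun and both blue look-alike rings look unmoved. The scissors looked unmoved where visible, but the arm covered part of them in both final pictures.
- **Forces:** the largest contact force in any reading was about 14 N, while seating the green ring.
- **Disagreement:** the two cameras differed by 1–4 mm on part positions. I averaged them for the grasps and checked the fit against the posts before lowering each part.

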